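# Sort the wrench sockets back into their case and shut it

## Robot

A 6-joint arm with a two-finger parallel gripper is mounted at the origin on a cart in front of the work surface, level with it; the furniture and walls round the work are solid. World frame = base frame: x ahead of the robot, y to its left, z up, the work surface at z = 0. Lengths are in mm, angles in degrees, forces in N, time in s.
With the tool pointing down it reaches from about 350 to 850 mm from the base axis. Payload 8.1 kg.
Tool frame: the origin (TCP) lies midway between the tips of the shut fingers; the grasp point (between the pads) lies 19 mm behind it; z points along the fingers, y is the line along which they close (so a half turn about z gives the same grasp; the last joint's range is limited). The gripper opens to 85 mm and grips with 20 to 120 N. Pads are 22 mm wide; open, the fingers measure 114 mm over their backs; the gripper's body (76 mm by 85 mm) begins 54 mm behind the grasp point. The pads swing forward as they close: fully open they stand 13 mm farther back than shut.
Start: joints at [-78.461, 7.471, 85.268, -0, 87.261, -4.893], TCP at [169.751, -575.491, 231.292] pointing down, gripper open.
Joint ranges: [-169.43, 169.43], [-51.17, 129.36], [1.28, 143.12], [-76.62, 256.62], [0, 156.53], [-152.29, 152.29]. Speed limits (degrees/s): [136.94, 136.94, 159.86, 180, 180, 180].

## Interface

Orientations are given as [roll, pitch, yaw] about the fixed x, y, z axes, in that order (R = Rz(yaw) Ry(pitch) Rx(roll)).
In Python, from bench import sense, snapshot, camera_params, hand_in, masks_of, pinpoint gives the robot as it stands.
- The arm moves only by the tool step_arm, never from a script. Its argument "targets" is a list of rows, each an object with "angular": the turn, a rotation vector about the tool's x, y, z scaled (see below), a list of three; "dp": the shift along the tool's x, y, z scaled (see below), a list of three; "fingers": the closure, from 0 (fully open) to 1 (shut). A call has exactly 8 rows; each row is the pose to reach, as a shift and turn from the pose commanded when the call began, along the tool's axes at that moment, turning the shorter way round; what a row does not reach only later rows make up. The controller multiplies each number of a shift by 0.2 m and each number of a turn by 180 degrees. A row lasts 1/8 s, in which the tool goes at most 62.5 mm and 10.7 degrees, less where a joint would pass 70% of its speed; a pose out of reach is approached as far as the arm can. A call with a number of a shift or a turn outside -1 to 1 is refused whole. A call with a gripper value outside its range is refused whole. The fingers move at their own pace and stop on an object; "newtons" is the grip in N (left out, the last holds). Time passes only in rows, so rows that repeat a pose let the fingers close, or fill a call up. It gives the time, the measured TCP pose, the force, the opening and the grip force at its end, in the units of the state.
- sense(): the state, without advancing time (a new reading comes with each control period).
- snapshot(name): name is "scene" or "top"; returns the picture (384x512x3 uint8, blue, green, red); there is no depth.
- camera_params(name): a dict with "vfov" (degrees; the focal length in pixels is half the picture's height over the tangent of half this angle, whatever the lens; pixels are square), "cx", "cy" (the principal point, pixels), "R" (3x3) and "t" (3): a world point X has camera coordinates R X + t. Camera axes: x right, y down, z forward; pixel columns grow to the right and rows downward; lengths in mm; the calibration is good to about 2 mm. A picture is of the moment at which its call begins. camera_params takes no time and is no camera call.
- hand_in(): hands the job in; it is judged then, once.
Trained networks look in the newest picture that a camera, given by its name, has taken for a name from the list of things; names that differ only in an ending like _2 or _b are one class to them, and where a whole thing is asked for, a point or a joint stands for the part that bears it (a point fixed in the world has none). Each returns a list of dicts, best first, with "conf" (0 to 1); they miss things now and then, are a little off and sometimes report something else, mostly with a low value. They report only what shows in the picture. A call takes as long as a camera call. They do not tell look-alikes from the thing itself.
- masks_of(camera, label): "pixels" (384x512 bool, what is visible of it) and "at" ([column, row] in pixels, amid what is visible of it).
- pinpoint(camera, label): "at" ([column, row] in pixels: a listed point, or the origin of a listed thing).
The state is a dict: "time": time; "joint_pos": joint angles; "qd": joint speeds; "joint_efforts": joint torques, N m; "tool_pos": TCP position; "tcp_rot": TCP orientation; "ft_force": force on the tool from outside, world axes, zero at the start; "wrist_torque": the same for the moment, N m; "finger_gap": finger opening in mm; "grip_force": force on a finger pad.
Only numpy, scipy, OpenCV 4.12 (cv2) and the standard library are available. Lean on these libraries where they do the work, as an engineer would, in place of code of your own. Each camera call takes 0.05 s, during which the arm holds its last target. There are 200 camera calls.

## Task

The clear lid of the socket case will not shut: the large and the medium socket have been put back in each other's nests, and the small one was left out on the bench. Open the lid, swap those two (park one on a free spot meanwhile) and put the small one in as well, so that each socket stands upright, mouth up, right down in the nest made for its size, then close the lid fully. Leave the plywood offcut where it lies.

Things in the scene. Friction and masses are not known exactly. Their poses are not given: they have to be found in the camera images.
- socket_large_mid (a point): The large socket: a loose round plain steel wrench socket, 60 mm in diameter and 64 mm tall, standing upright with its hexagon mouth up. The point lies on its axis, half-way up (32 mm above its foot); z is its axis, pointing up out of the mouth. At the start it is perched on top of the medium nest's insert, too wide for its hole.
- socket_medium_mid (a point): The medium socket: a loose round plain steel wrench socket, 44 mm in diameter and 60 mm tall, standing upright with its hexagon mouth up. The point lies on its axis, half-way up (30 mm above its foot); z is its axis, pointing up out of the mouth. At the start it stands loosely on the floor of the large nest.
- socket_small_mid (a point): The small socket: a loose round plain steel wrench socket, 28 mm in diameter and 56 mm tall, standing upright with its hexagon mouth up. The point lies on its axis, half-way up (28 mm above its foot); z is its axis, pointing up out of the mouth. At the start it stands on the bench beside the case.
- nest_large: Nest of the 60 mm socket: grey plastic insert 96 (x) x 85 (y) x 20 mm, fixed in the case, with a round hole 70 mm wide, 14 mm deep. Origin: centre of its underside, 4 mm above the bench; hole floor 6 mm, top 20 mm above the origin. x points from the case's handle side to its hinge, y along the row of nests. The three nests stand in a row, 87.5 mm apart, in any order.
- nest_medium: Nest of the 44 mm socket: grey plastic insert 96 (x) x 85 (y) x 20 mm, fixed in the case, with a round hole 54 mm wide, 14 mm deep. Origin: centre of its underside, 4 mm above the bench; hole floor 6 mm, top 20 mm above the origin. x points from the case's handle side to its hinge, y along the row of nests. The three nests stand in a row, 87.5 mm apart, in any order.
- nest_small: Nest of the 28 mm socket: grey plastic insert 96 (x) x 85 (y) x 20 mm, fixed in the case, with a round hole 38 mm wide, 14 mm deep. Origin: centre of its underside, 4 mm above the bench; hole floor 6 mm, top 20 mm above the origin. x points from the case's handle side to its hinge, y along the row of nests. The three nests stand in a row, 87.5 mm apart, in any order; this one is empty at the start.
- lid (a joint): Hinge of the clear lid, rad: 0 = closed, 1.85 = fully open, leaning back; ajar at the start. Stiff (0.3 N m): it stays where it is left. The lid is hollow, 108 x 272 x 56 mm; closed, its inside is 79 mm above the bench, so a socket standing on top of an insert holds it open. The case is fixed; its black base is 108 x 272 mm, walls 26 mm high.
- lid_handle (a point): Middle of the lid handle's round black grip bar: 12 mm thick, 104 mm long, parallel to the hinge, 44 mm in front of the lid's front wall (38 mm free between). It moves with the lid; closed, it is 152 mm in front of the hinge line and 36 mm above it. It can turn in fingers that pinch it from above, so these can stay vertical and follow the arc.
- lid_hinge (a point): Middle of the lid's hinge line on the case's back edge, 26 mm above the bench, 54 mm behind the line of the nests' centres; fixed. Its x points from the handle side to the hinge side, y along the hinge line, z up.
- plywood_offcut_mid (a point): Bystander: a loose plywood offcut, 35 x 60 x 35 mm, lying on the bench to one side of the case. The point is its centre, half-way up.
Mind the look-alikes: they are no part of the job. What is shaped like the part that bears socket_small_mid but pink or purple is not meant.

How it is judged (in metres and radians):
At the end, for the whole second after the job is handed in: Each of the three sockets stands upright (within 0.1 rad) on the floor of its own nest (centred within 10 mm, foot within 4 mm of the floor's height), and the lid is closed (within 0.05 rad) (horizontal distance between socket_large_mid and nest_large below 0.01 m and z of socket_large_mid in the frame of nest_large between 0.034 and 0.042 m and angle between each of socket_large_mid, socket_medium_mid, socket_small_mid's own z axis and vertical below 0.1 rad and horizontal distance between socket_medium_mid and nest_medium below 0.01 m and z of socket_medium_mid in the frame of nest_medium between 0.032 and 0.04 m and horizontal distance between socket_small_mid and nest_small below 0.01 m and z of socket_small_mid in the frame of nest_small between 0.03 and 0.038 m and value of joint lid below 0.05 rad); the robot touches nothing.
It fails at once if the plywood offcut is shifted by more than 25 mm (distance of plywood_offcut_mid from where it was at the start of the episode above 0.025 m).
It also fails if it takes over 141 s, if anything falls off the work surface, if the arm or the gripper's body presses on something with over 40 N, if the wrist force passes 120 N, or if a joint passes its speed limit or range.

## Working session

There is one attempt and no reset: what is moved stays moved. The work goes in short steps, Python scripts to look and compute and a tool call to move; the robot and the scene stay as the last step left them, time stands still between calls to the robot, and variables do not carry over. Pictures are saved under pics/ and viewed, at most 14 in all, crops included, and the job is handed in when it is done.

Besides the shell and the picture viewer there is one more tool, called after "Request:" as name(argument=value, ...), one argument or row to a line, values as JSON. step_arm: Moves the arm, as the interface text tells. Its arguments: {"type":"object","properties":{"targets":{"type":"array","items":{"type":"object","properties":{"angular":{"type":"array","items":{"type":"number","minimum":-1,"maximum":1}},"dp":{"type":"array","items":{"type":"number","minimum":-1,"maximum":1}},"fingers":{"type":"number"}}}},"newtons":{"type":"number"}},"required":["targets"]}

```bash
mkdir -p pics; ls
cat > h.py <<'E'
import numpy as np, cv2
from bench import *
def cam(n):
    p=camera_params(n); f=192/np.tan(np.radians(p['vfov'])/2)
    return f,p['cx'],p['cy'],np.array(p['R']),np.array(p['t'])
def ray(n,uv):
    f,cx,cy,R,t=cam(n); d=R.T@np.array([(uv[0]-cx)/f,(uv[1]-cy)/f,1]); return -R.T@t,d/np.linalg.norm(d)
def tri(uvs):
    A=np.zeros((3,3));b=np.zeros(3);rs=[ray(n,u) for n,u in uvs.items()]
    for c,d in rs: M=np.eye(3)-np.outer(d,d);A+=M;b+=M@c
    X=np.linalg.solve(A,b); return X,max(np.linalg.norm((np.eye(3)-np.outer(d,d))@(X-c)) for c,d in rs)
def atz(n,uv,z):
    c,d=ray(n,uv); return c+d*(z-c[2])/d[2]
def proj(n,X):
    f,cx,cy,R,t=cam(n); x=R@np.array(X)+t; return f*x[0]/x[2]+cx,f*x[1]/x[2]+cy
E
python3 - <<'E'
from h import *
ims={n:snapshot(n) for n in('scene','top')}
for n in ims: cv2.imwrite(f'pics/{n}0.png',ims[n]); print(n,cam(n))
for l in ['socket_large_mid','socket_medium_mid','socket_small_mid','nest_large','nest_medium','nest_small','lid_handle','lid_hinge','plywood_offcut_mid']:
    r={n:pinpoint(n,l) for n in ims}
    for n in r: print(l,n,[(np.round(d['at']),round(d['conf'],2)) for d in r[n][:4]])
    if all(r.values()): print('   ',tri({n:r[n][0]['at'] for n in r}))
print(sense())
E
```

```text
pics
scene (np.float64(407.6422485292188), 255.15731694547995, 192.62036795129316, array([[-0.58585732, -0.81025043, -0.01629237],
       [-0.36288244,  0.2802544 , -0.88869219],
       [ 0.72462923, -0.51473461, -0.45821475]]), array([462.15609965, 175.71304511, 716.77871589]))
top (np.float64(434.0408159939338), 253.92468949549266, 188.82461525475696, array([[ 0.02594767, -0.99911036,  0.03324466],
       [-0.99011673, -0.03027067, -0.13693995],
       [ 0.13782446, -0.02936282, -0.99002133]]), array([168.66211355, 508.8153655 , 857.47687544]))
socket_large_mid scene [(array([230., 196.]), 0.58)]
socket_large_mid top []
socket_medium_mid scene [(array([288., 178.]), 0.73)]
socket_medium_mid top []
socket_small_mid scene [(array([348., 181.]), 0.67), (array([317., 177.]), 0.52), (array([352., 201.]), 0.5), (array([308., 170.]), 0.36)]
socket_small_mid top [(array([364., 216.]), 0.7), (array([349., 252.]), 0.58), (array([358., 153.]), 0.58), (array([353., 184.]), 0.51)]
    (array([452.73855879, -47.24118453,  30.6165115 ]), np.float64(4.224433003474861))
nest_large scene [(array([28
[... 626 characters left out ...]
2130812))
{'time': 1.0, 'joint_pos': array([-7.84612095e+01,  7.46869502e+00,  8.52661639e+01,  7.86450424e-04,
        8.72629292e+01, -4.89365963e+00]), 'qd': array([ 0.08736741, -0.0385465 , -0.01022596,  0.01046028, -0.05267016,
        0.03970401]), 'joint_efforts': array([ 1.00583427e-03, -5.69322896e+01, -5.00870419e+01,  2.13243311e-05,
        1.25589166e-03,  1.95311287e-06]), 'tool_pos': array([ 169.75321655, -575.49697257,  231.33370592]), 'tcp_rot': array([ 1.79997729e+02, -5.94004456e-04,  1.64324126e+01]), 'ft_force': array([ 0.48205568, -0.32287257,  0.52863346]), 'wrist_torque': array([ 0.02080703, -0.00167479,  0.03492382]), 'grip_force': 0.0, 'finger_gap': 85.601572387402}
```

Run:
```python
import cv2
s=cv2.imread('pics/scene0.png');t=cv2.imread('pics/top0.png')
cv2.imwrite('pics/s1.png',cv2.resize(s[120:280,140:400],(800,492),interpolation=3))
cv2.imwrite('pics/t1.png',cv2.resize(t[100:300,110:390],(800,571),interpolation=3))
```

```text
(no output)
```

View pics/s1.png

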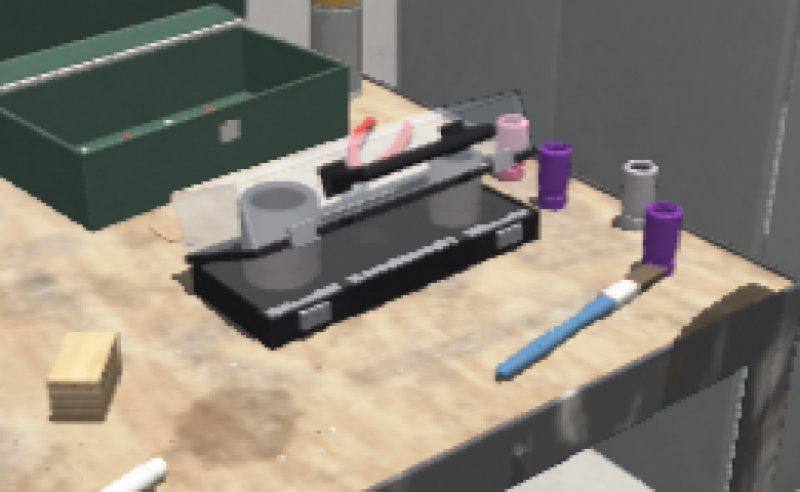

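View pics/t1.png

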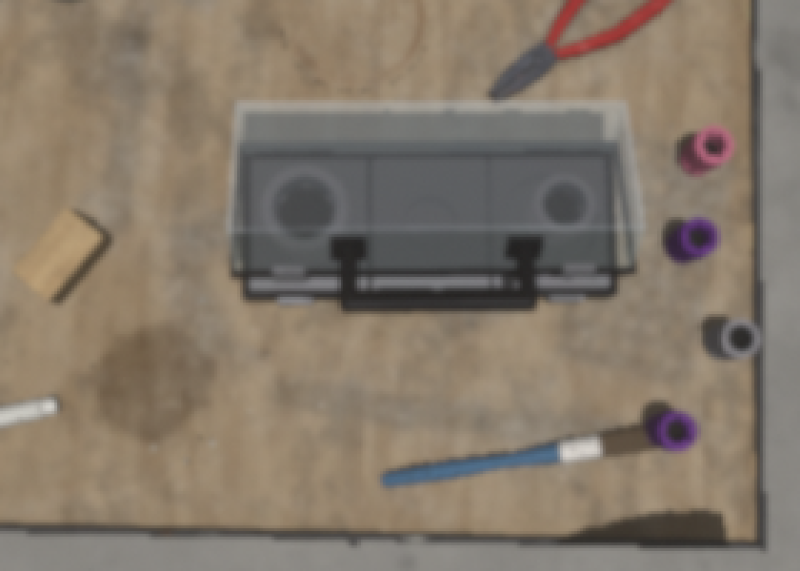

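Candidates for the small socket in the top view are pink (358,153), purple (353,184), plain grey (368,218) and purple (349,252). In the scene view the grey one is at (348,181). I choose the grey steel one, right by the bench edge. The large socket stands at the +y end of the case, the small nest is in the middle and the medium socket is at the −y end. I'll fit the case pose next.

```bash
cat > fit.py <<'E'
from h import *
from scipy.optimize import least_squares
def model(p):
    x,y,yaw,q=p; c,s=np.cos(yaw),np.sin(yaw)
    W=lambda a,b,z:np.array([x+c*a-s*b,y+s*a+c*b,z])   # a toward hinge, b along row, origin hinge mid
    def L(a,b,h): # lid frame, closed coords rel hinge
        return W(a*np.cos(q)+h*np.sin(q),b,26+h*np.cos(q)-a*np.sin(q))
    return W,L
E
python3 - <<'E'
from fit import *
S=lambda u,v:(140+u*.325,120+v*.325); T=lambda u,v:(110+u*.35,100+v*.35)
def obs(p):
    W,L=model(p)
    return [('top',T(245,297),W(-108,136,0)),('top',T(614,292),W(-108,-136,0)),('top',T(440,300),L(-152,0,36)),
     ('scene',S(272,348),W(-108,136,0)),('scene',S(537,240),W(-108,-136,0)),('scene',S(190,285),W(0,136,0)),('scene',S(411,156),L(-152,0,36)),
     ('scene',S(190,258),L(-108,136,0)),('scene',S(537,152),L(-108,-136,0)),
     ('top',T(232,273),L(-108,136,0)),('top',T(634,270),L(-108,-136,0))]
f=lambda p:np.concatenate([np.array(o[1])-proj(o[0],o[2]) for o in obs(p)])
r=least_squares(f,[585,165,0,.4],loss='soft_l1')
print(r.x); 
for o,e in zip(obs(r.x),f(r.x).reshape(-1,2)): print(o[0],np.round(o[1]),np.round(e,1))
W,L=model(r.x)
print('handle',L(-152,0,36)); print('nests',[W(-54,b,4) for b in(87.5,0,-87.5)])
# nets
for l,u in dict(med=(234,212),sm=(262,203),lg=(289,193)).items(): print(l,atz('scene',u,4))
print('small',tri({'scene':(348,181),'top':(366,217)}), atz('top',T(740,338),56))
E
```

```text
[5.86011844e+02 1.71721691e+02 3.64428747e-02 4.18810600e-01]
top [196. 204.] [0.  0.3]
top [325. 202.] [ 0.8 -0.5]
top [264. 205.] [ 0.5 -0.1]
scene [228. 233.] [0.8 0.3]
scene [315. 198.] [-0.1  1.7]
scene [202. 213.] [-0.3 -1.3]
scene [274. 171.] [-5.8  1.5]
scene [202. 204.] [-21.8   0.2]
scene [315. 169.] [ 1.1 -0.9]
top [191. 196.] [-1.   0.4]
top [332. 194.] [1.  0.2]
handle [461.87145321 167.19565424 120.70310709]
nests [array([528.85965202, 257.19611388,   4.        ]), array([532.04769778, 169.75421109,   4.        ]), array([535.23574354,  82.31230829,   4.        ])]
med [535.93139161 245.37983882   4.        ]
sm [530.95180116 165.37908966   4.        ]
lg [531.46729403  77.39129238   4.        ]
small (array([451.09353963, -50.1223633 ,  31.37850643]), np.float64(2.2659961505834394)) [448.25262068 -47.27481491  56.        ]
```

```bash
cat > plan.py <<'E'
from h import *
def plan(wps, start=None):
    s=sense(); p,y=(np.array(s['tool_pos']),s['tcp_rot'][2]) if start is None else (np.array(start[:3],float),start[3])
    if start is None: print('now',round(s['time'],2),np.round(p,1),np.round(s['tcp_rot'],1),'gap',round(s['finger_gap'],1),'F',np.round(s['ft_force'],1))
    for w in wps:
        q=np.array(w[:3],float); yw=w[3]; a=np.radians(y)
        M=np.array([[np.cos(a),np.sin(a),0],[np.sin(a),-np.cos(a),0],[0,0,-1]])
        dy=-(((yw-y+180)%360)-180)
        d=M@(q-p)/200; print('dp',np.round(d,3).tolist(),'ang z',round(dy/180,4),'->',w, '' if max(abs(d))<=1 else 'TOO FAR')
        p,y=q,yw
E
python3 -c "
from plan import *
plan([(260,-400,240,50),(340,-210,240,92),(400,-20,240,92),(462,167,220,92),(462,167,102,92)])"
```

```text
now 1.0 [ 169.8 -575.5  231.3] [180.   -0.   16.4] gap 85.6 F [ 0.5 -0.3  0.5]
dp [0.681, -0.714, -0.043] ang z -0.1865 -> (260, -400, 240, 50) 
dp [0.985, -0.304, 0.0] ang z -0.2333 -> (340, -210, 240, 92) 
dp [0.939, 0.333, 0.0] ang z 0.0 -> (400, -20, 240, 92) 
dp [0.924, 0.342, 0.1] ang z 0.0 -> (462, 167, 220, 92) 
dp [0.0, 0.0, 0.59] ang z 0.0 -> (462, 167, 102, 92)
```

Request:
step_arm(
  newtons=30,
  targets=[
    {"dp":[0.17,-0.18,-0.01],"angular":[0,0,-0.05],"fingers":0.5},
    {"dp":[0.34,-0.36,-0.02],"angular":[0,0,-0.1],"fingers":0.5},
    {"dp":[0.51,-0.54,-0.03],"angular":[0,0,-0.15],"fingers":0.5},
    {"dp":[0.68,-0.714,-0.043],"angular":[0,0,-0.1865],"fingers":0.5},
    {"dp":[0.68,-0.714,-0.043],"angular":[0,0,-0.1865],"fingers":0.5},
    {"dp":[0.68,-0.714,-0.043],"angular":[0,0,-0.1865],"fingers":0.5},
    {"dp":[0.68,-0.714,-0.043],"angular":[0,0,-0.1865],"fingers":0.5},
    {"dp":[0.68,-0.714,-0.043],"angular":[0,0,-0.1865],"fingers":0.5},
  ],
)

```text
time: 2.0
tool_pos: [259.3, -400.7, 239.6]
tcp_rot: [-180.0, -0.0, 49.9]
ft_force: [0.3, -0.2, -0.0]
finger_gap: 42.6
grip_force: 0.0
```

Request:
step_arm(
  targets=[
    {"dp":[0.25,-0.08,0],"angular":[0,0,-0.058],"fingers":0.5},
    {"dp":[0.5,-0.15,0],"angular":[0,0,-0.116],"fingers":0.5},
    {"dp":[0.75,-0.23,0],"angular":[0,0,-0.175],"fingers":0.5},
    {"dp":[0.985,-0.304,0],"angular":[0,0,-0.2333],"fingers":0.5},
    {"dp":[0.985,-0.304,0],"angular":[0,0,-0.2333],"fingers":0.5},
    {"dp":[0.985,-0.304,0],"angular":[0,0,-0.2333],"fingers":0.5},
    {"dp":[0.985,-0.304,0],"angular":[0,0,-0.2333],"fingers":0.5},
    {"dp":[0.985,-0.304,0],"angular":[0,0,-0.2333],"fingers":0.5},
  ],
)

```text
time: 3.0
tool_pos: [339.4, -211.0, 239.8]
tcp_rot: [-180.0, -0.0, 91.8]
ft_force: [0.3, 0.9, -1.2]
finger_gap: 42.6
grip_force: 0.0
```

Request:
step_arm(
  targets=[
    {"dp":[0.235,0.083,0],"fingers":0.5},
    {"dp":[0.47,0.166,0],"fingers":0.5},
    {"dp":[0.7,0.25,0],"fingers":0.5},
    {"dp":[0.939,0.333,0],"fingers":0.5},
    {"dp":[0.939,0.333,0],"fingers":0.5},
    {"dp":[0.939,0.333,0],"fingers":0.5},
    {"dp":[0.939,0.333,0],"fingers":0.5},
    {"dp":[0.939,0.333,0],"fingers":0.5},
  ],
)

```text
validation failed for argument at $.ta...
```

Request:
step_arm(
  targets=[
    {"dp":[0.235,0.083,0.02],"fingers":0.5},
    {"dp":[0.47,0.166,0.05],"fingers":0.5},
    {"dp":[0.7,0.25,0.08],"fingers":0.5},
    {"dp":[0.924,0.342,0.1],"fingers":0.5},
    {"dp":[0.924,0.342,0.1],"fingers":0.5},
    {"dp":[0.924,0.342,0.1],"fingers":0.5},
    {"dp":[0.924,0.342,0.1],"fingers":0.5},
    {"dp":[0.924,0.342,0.1],"fingers":0.5},
  ],
)

```text
validation failed for argument at $.ta...
```

Request:
step_arm(
  targets=[
    {"dp":[0.235,0.083,0],"angular":[0,0,0],"fingers":0.5},
    {"dp":[0.47,0.166,0],"angular":[0,0,0],"fingers":0.5},
    {"dp":[0.7,0.25,0],"angular":[0,0,0],"fingers":0.5},
    {"dp":[0.939,0.333,0],"angular":[0,0,0],"fingers":0.5},
    {"dp":[0.939,0.333,0],"angular":[0,0,0],"fingers":0.5},
    {"dp":[0.939,0.333,0],"angular":[0,0,0],"fingers":0.5},
    {"dp":[0.939,0.333,0],"angular":[0,0,0],"fingers":0.5},
    {"dp":[0.939,0.333,0],"angular":[0,0,0],"fingers":0.5},
  ],
)

```text
time: 4.0
tool_pos: [399.8, -21.1, 239.9]
tcp_rot: [180.0, 0.0, 91.9]
ft_force: [-0.2, -0.1, 0.3]
finger_gap: 42.7
grip_force: 0.0
```

Request:
step_arm(
  targets=[
    {"dp":[0.235,0.083,0.02],"angular":[0,0,0],"fingers":0.5},
    {"dp":[0.47,0.166,0.05],"angular":[0,0,0],"fingers":0.5},
    {"dp":[0.7,0.25,0.08],"angular":[0,0,0],"fingers":0.5},
    {"dp":[0.924,0.342,0.1],"angular":[0,0,0],"fingers":0.5},
    {"dp":[0.924,0.342,0.1],"angular":[0,0,0],"fingers":0.5},
    {"dp":[0.924,0.342,0.1],"angular":[0,0,0],"fingers":0.5},
    {"dp":[0.924,0.342,0.1],"angular":[0,0,0],"fingers":0.5},
    {"dp":[0.924,0.342,0.1],"angular":[0,0,0],"fingers":0.5},
  ],
)

```text
time: 5.0
tool_pos: [461.9, 166.1, 220.3]
tcp_rot: [180.0, -0.0, 91.9]
ft_force: [-0.5, 0.2, 0.1]
finger_gap: 42.7
grip_force: 0.0
```

```bash
python3 -c "
from plan import *
plan([(462,167,102,92)])
s=snapshot('scene');t=snapshot('top')
cv2.imwrite('pics/c1.png',cv2.resize(cv2.hconcat([s[90:240,180:340],t[130:280,190:350]]),(800,375),interpolation=3))
print({n:[(d['at'],d['conf']) for d in pinpoint(n,'lid_handle')] for n in('scene','top')})"
```

```text
now 5.0 [461.9 166.1 220.3] [180.   -0.   91.9] gap 42.7 F [-0.5  0.2  0.1]
dp [0.005, 0.0, 0.591] ang z -0.0005 -> (462, 167, 102, 92) 
{'scene': [([279.1, 171.8], 0.7)], 'top': []}
```

View pics/c1.png

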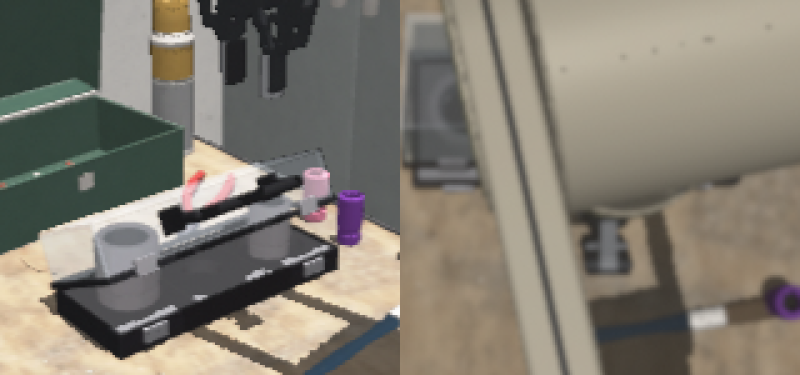

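The fingers hang above the bar, with the tips at about scene (281,125) and the bar middle at about (279,172), so I'll descend and pinch.

Request:
step_arm(
  targets=[
    {"dp":[0,0,0.15],"angular":[0,0,0],"fingers":0.5},
    {"dp":[0,0,0.3],"angular":[0,0,0],"fingers":0.5},
    {"dp":[0,0,0.45],"angular":[0,0,0],"fingers":0.5},
    {"dp":[0,0,0.55],"angular":[0,0,0],"fingers":0.5},
    {"dp":[0,0,0.59],"angular":[0,0,0],"fingers":0.5},
    {"dp":[0,0,0.59],"angular":[0,0,0],"fingers":0.7},
    {"dp":[0,0,0.59],"angular":[0,0,0],"fingers":1},
    {"dp":[0,0,0.59],"angular":[0,0,0],"fingers":1},
  ],
)

```text
time: 6.2
tool_pos: [461.4, 167.1, 103.0]
tcp_rot: [-180.0, -0.0, 92.0]
ft_force: [-5.9, -1.0, 3.9]
finger_gap: 10.9
grip_force: 29.6
```

Request:
step_arm(
  newtons=35,
  targets=[
    {"dp":[0,0,0],"angular":[0,0,0],"fingers":1},
    {"dp":[0,0,0],"angular":[0,0,0],"fingers":1},
    {"dp":[0,0,0],"angular":[0,0,0],"fingers":1},
    {"dp":[0,0,0],"angular":[0,0,0],"fingers":1},
    {"dp":[0,0,0],"angular":[0,0,0],"fingers":1},
    {"dp":[0,0,0],"angular":[0,0,0],"fingers":1},
    {"dp":[0,0,0],"angular":[0,0,0],"fingers":1},
    {"dp":[0,0,0],"angular":[0,0,0],"fingers":1},
  ],
)

```text
time: 7.2
tool_pos: [461.4, 167.1, 103.0]
tcp_rot: [-180.0, -0.0, 92.0]
ft_force: [-7.1, -0.5, 4.2]
finger_gap: 10.8
grip_force: 34.1
```

Request:
step_arm(
  targets=[
    {"dp":[0,0.044,-0.052],"angular":[0,0,0],"fingers":1},
    {"dp":[0,0.092,-0.1],"angular":[0,0,0],"fingers":1},
    {"dp":[0,0.145,-0.144],"angular":[0,0,0],"fingers":1},
    {"dp":[0,0.2,-0.183],"angular":[0,0,0],"fingers":1},
    {"dp":[0,0.26,-0.217],"angular":[0,0,0],"fingers":1},
    {"dp":[0,0.322,-0.246],"angular":[0,0,0],"fingers":1},
    {"dp":[0,0.386,-0.269],"angular":[0,0,0],"fingers":1},
    {"dp":[0,0.451,-0.287],"angular":[0,0,0],"fingers":1},
  ],
)

```text
time: 8.2
tool_pos: [552.5, 170.6, 161.7]
tcp_rot: [179.9, -0.0, 92.0]
ft_force: [-3.7, 0.2, 2.5]
finger_gap: 10.8
grip_force: 34.7
```

Request:
step_arm(
  targets=[
    {"dp":[0,0.067,-0.012],"angular":[0,0,0],"fingers":1},
    {"dp":[0,0.135,-0.017],"angular":[0,0,0],"fingers":1},
    {"dp":[0,0.203,-0.017],"angular":[0,0,0],"fingers":1},
    {"dp":[0,0.272,-0.011],"angular":[0,0,0],"fingers":1},
    {"dp":[0,0.339,0.001],"angular":[0,0,0],"fingers":1},
    {"dp":[0,0.405,0.019],"angular":[0,0,0],"fingers":1},
    {"dp":[0,0.448,0.034],"angular":[0,0,0],"fingers":1},
    {"dp":[0,0.487,0.05],"angular":[0,0,0],"fingers":1},
  ],
)

```text
time: 9.2
tool_pos: [650.0, 174.2, 149.8]
tcp_rot: [179.9, -0.1, 92.0]
ft_force: [0.3, 3.5, 5.5]
finger_gap: 10.8
grip_force: 36.3
```

Request:
step_arm(
  targets=[
    {"dp":[0,0,0],"angular":[0,0,0],"fingers":0.5},
    {"dp":[0,0,0],"angular":[0,0,0],"fingers":0.5},
    {"dp":[0,0,0],"angular":[0,0,0],"fingers":0.5},
    {"dp":[0,0,-0.1],"angular":[0,0,0],"fingers":0.5},
    {"dp":[0,0,-0.25],"angular":[0,0,0],"fingers":0.5},
    {"dp":[0,0,-0.45],"angular":[0,0,0],"fingers":0.5},
    {"dp":[0,0,-0.45],"angular":[0,0,0],"fingers":0.5},
    {"dp":[0,0,-0.45],"angular":[0,0,0],"fingers":0.5},
  ],
)

```text
time: 10.2
tool_pos: [649.5, 173.6, 240.5]
tcp_rot: [179.9, -0.0, 92.0]
ft_force: [-0.9, -0.1, -0.3]
finger_gap: 42.4
grip_force: 0.0
```

```bash
python3 -c "
from plan import *
plan([(500,20,240,92),(340,-130,240,92)])"
```

```text
now 10.2 [649.5 173.6 240.5] [179.9  -0.   92. ] gap 42.4 F [-0.9 -0.1 -0.3]
dp [-0.741, -0.774, 0.002] ang z -0.0 -> (500, 20, 240, 92) 
dp [-0.722, -0.826, 0.0] ang z 0.0 -> (340, -130, 240, 92)
```

Request:
step_arm(
  targets=[
    {"dp":[-0.19,-0.2,0],"angular":[0,0,0],"fingers":0.5},
    {"dp":[-0.38,-0.4,0],"angular":[0,0,0],"fingers":0.5},
    {"dp":[-0.57,-0.6,0],"angular":[0,0,0],"fingers":0.5},
    {"dp":[-0.74,-0.774,0],"angular":[0,0,0],"fingers":0.5},
    {"dp":[-0.85,-0.9,0],"angular":[0,0,0],"fingers":0.5},
    {"dp":[-0.93,-0.97,0],"angular":[0,0,0],"fingers":0.5},
    {"dp":[-1,-1,0],"angular":[0,0,0],"fingers":0.5},
    {"dp":[-1,-1,0],"angular":[0,0,0],"fingers":0.5},
  ],
)

```text
time: 11.2
tool_pos: [456.1, -33.9, 238.8]
tcp_rot: [-180.0, -0.0, 91.9]
ft_force: [-0.8, -0.4, 0.6]
finger_gap: 42.9
grip_force: 0.0
```

Request:
step_arm(
  targets=[
    {"dp":[-0.2,-0.2,0],"angular":[0,0,0],"fingers":0.5},
    {"dp":[-0.4,-0.4,0],"angular":[0,0,0],"fingers":0.5},
    {"dp":[-0.5,-0.6,0],"angular":[0,0,0],"fingers":0.5},
    {"dp":[-0.5,-0.6,0],"angular":[0,0,0],"fingers":0.5},
    {"dp":[-0.5,-0.6,0],"angular":[0,0,0],"fingers":0.5},
    {"dp":[-0.5,-0.6,0],"angular":[0,0,0],"fingers":0.5},
    {"dp":[-0.5,-0.6,0],"angular":[0,0,0],"fingers":0.5},
    {"dp":[-0.5,-0.6,0],"angular":[0,0,0],"fingers":0.5},
  ],
)

```text
time: 12.2
tool_pos: [340.2, -137.0, 239.2]
tcp_rot: [-180.0, -0.0, 92.1]
ft_force: [0.2, 0.8, 0.8]
finger_gap: 42.3
grip_force: 0.0
```

Run:
```python
from plan import *
plan([])
ims={n:snapshot(n) for n in('scene','top')}
for n in ims: cv2.imwrite(f'pics/{n}2.png',ims[n])
cv2.imwrite('pics/s3.png',cv2.resize(ims['scene'][100:250,170:370],(800,600),interpolation=3))
cv2.imwrite('pics/t3.png',cv2.resize(ims['top'][100:250,180:380],(800,600),interpolation=3))
for l in ['socket_large_mid','socket_medium_mid','socket_small_mid','nest_large','nest_medium','nest_small']:
    r={n:pinpoint(n,l) for n in ims}
    for n in r: print(l,n,[(np.round(d['at'],1),round(d['conf'],2)) for d in r[n][:4]])
    if all(r.values()): print('   ',tri({n:r[n][0]['at'] for n in r}))
```

```text
now 12.2 [ 340.2 -137.   239.2] [-180.    -0.    92.1] gap 42.3 F [0.2 0.8 0.8]
socket_large_mid scene []
socket_large_mid top [(array([215.8, 174.1]), 0.71)]
socket_medium_mid scene [(array([285.4, 180.4]), 0.63), (array([233.2, 214.5]), 0.35), (array([344.7, 185.2]), 0.28)]
socket_medium_mid top [(array([306.2, 175.7]), 0.76)]
    (array([536.28851924,  80.27688398,  39.27255198]), np.float64(4.66366493254061))
socket_small_mid scene [(array([347.7, 182.5]), 0.79), (array([306.2, 171.3]), 0.74), (array([352.2, 201. ]), 0.73), (array([319. , 175.1]), 0.68)]
socket_small_mid top [(array([348.1, 250.5]), 0.62), (array([357.2, 152.7]), 0.58), (array([366.1, 217.1]), 0.57), (array([355.1, 186.1]), 0.57)]
    (array([389.97516378,   4.82007914,  68.04907349]), np.float64(9.248323664743554))
nest_large scene [(array([288.6, 193.3]), 0.56)]
nest_large top [(array([300.8, 178. ]), 0.95)]
    (array([532.52736423,  81.01795905,   3.91512655]), np.float64(2.423787942113697))
nest_medium scene [(array([234.7, 217.7]), 0.68)]
nest_medium top [(array([217.1, 178.1]), 0.64)]
    (array([525.97039827, 256.68330652,  -2.32905725]), np.float64(5.437862330361324))
nest_small scene [(array([260.7, 202.4]), 0.81)]
nest_small top [(array([259.5, 177.3]), 0.9)]
    (array([531.63302379, 170.21446483,   7.10438739]), np.float64(1.0880617743697245))
```

View pics/s3.png

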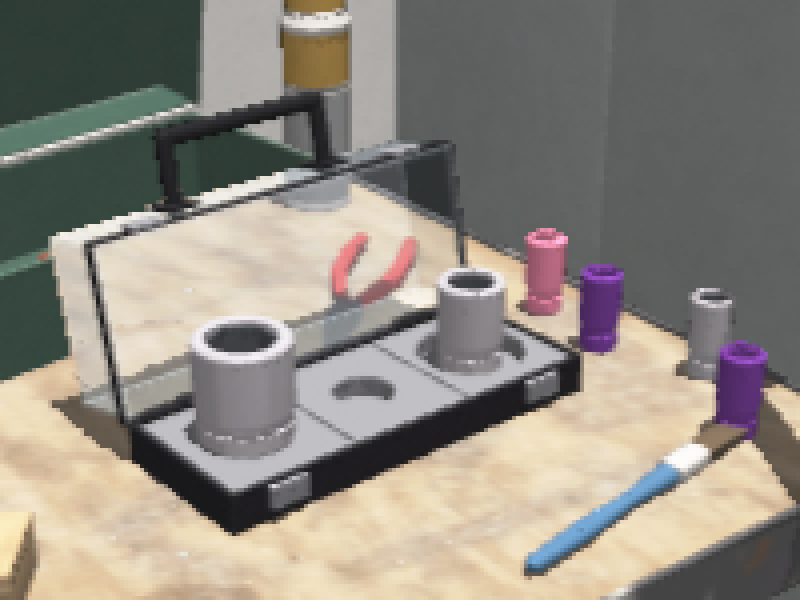

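View pics/t3.png

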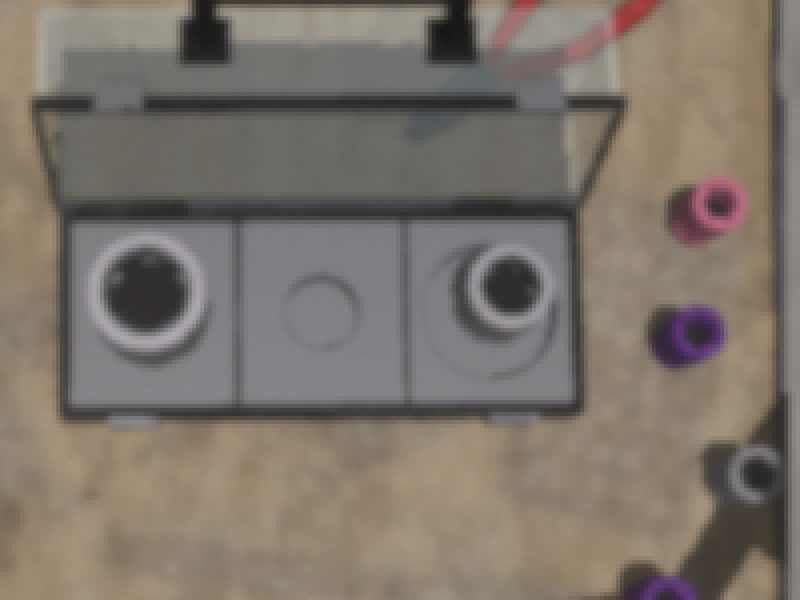

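Lid is open. In the top view the rims are: large (217,173), medium (307.5,171.5), grey small (369,218), and the small hole (260.5,178).

Run:
```python
from plan import *
from fit import model
T=lambda u,v:(180+u/4,100+v/4); S=lambda u,v:(170+u/4,100+v/4)
for n,t,s,z in [('large rim',T(147,292),S(244,341),88),('med rim',T(510,286),S(471,283),70),('small rim',T(757,473),S(711,297),56),('small hole',T(322,312),S(362,390),24),('large hole',T(490,311),S(471,349),24)]:
    X,e=tri({'top':t,'scene':s}); print(n,np.round(X,1),round(e,1),'top@z',np.round(atz('top',t,z),1),'scene@z',np.round(atz('scene',s,z),1))
W,L=model([586,171.7,.0364,0]); print([np.round(W(-54,b,24),1) for b in(87.5,0,-87.5)])
# top-view insert corners  (z 24) : (70,218) (573,213) (577,402) (68,408)
print([np.round(atz('top',T(*c),24),1) for c in((70,219),(573,215),(577,404),(67,408))], np.mean([atz('top',T(*c),24) for c in((70,219),(573,215),(577,404),(67,408))],0))
```

```text
large rim [525.3 257.   83.2] 0.3 top@z [524.6 257.   88. ] scene@z [516.7 262.   88. ]
med rim [537.3  78.2  65.5] 0.1 top@z [536.5  78.9  70. ] scene@z [529.8  84.8  70. ]
small rim [449.1 -48.6  52. ] 0.6 top@z [448.4 -47.8  56. ] scene@z [443.6 -41.3  56. ]
small hole [529.  170.2  21.8] 0.8 top@z [528.1 169.7  24. ] scene@z [526.3 173.2  24. ]
large hole [531.7  81.8  22. ] 0.0 top@z [531.4  82.1  24. ] scene@z [528.7  84.5  24. ]
[array([528.9, 257.2,  24. ]), array([532. , 169.7,  24. ]), array([535.2,  82.3,  24. ])]
[array([573. , 302.1,  24. ]), array([583.9,  38.8,  24. ]), array([484. ,  36.3,  24. ]), array([474.1, 299.3,  24. ])] [528.75628097 169.13468286  24.        ]
```

```bash
python3 -c "
from plan import *
plan([(448.5,-48.5,160,2),(448.5,-48.5,22,2),(448.5,-48.5,140,2),(529,110,140,2),(529,169.5,140,2),(529,169.5,33,2)])
for c in((349,251),(354,185)): print(atz('top',c,56))
for c in((245,268),(320,254)): print(atz('top',c,8))"
```

```text
now 12.9 [ 339.9 -137.4  239.3] [180.  -0.  92.] gap 42.7 F [-0.7  0.3  0.2]
dp [0.426, 0.558, 0.396] ang z 0.5 -> (448.5, -48.5, 160, 2) 
dp [0.0, 0.0, 0.69] ang z 0.0 -> (448.5, -48.5, 22, 2) 
dp [0.0, 0.0, -0.59] ang z 0.0 -> (448.5, -48.5, 140, 2) 
dp [0.43, -0.778, 0.0] ang z 0.0 -> (529, 110, 140, 2) 
dp [0.01, -0.297, 0.0] ang z 0.0 -> (529, 169.5, 140, 2) 
dp [0.0, 0.0, 0.535] ang z 0.0 -> (529, 169.5, 33, 2) 
[382.66203272  -6.83306106  56.        ]
[514.45856308 -17.53242894  56.        ]
[342.62941963 196.31408781   8.        ]
[375.01793323  41.68339219   8.        ]
```

Request:
step_arm(
  targets=[
    {"dp":[0.1,0.14,0.1],"angular":[0,0,0.055],"fingers":0.4},
    {"dp":[0.2,0.28,0.2],"angular":[0,0,0.11],"fingers":0.4},
    {"dp":[0.3,0.42,0.3],"angular":[0,0,0.165],"fingers":0.4},
    {"dp":[0.426,0.558,0.396],"angular":[0,0,0.22],"fingers":0.4},
    {"dp":[0.426,0.558,0.396],"angular":[0,0,0.275],"fingers":0.4},
    {"dp":[0.426,0.558,0.396],"angular":[0,0,0.33],"fingers":0.4},
    {"dp":[0.426,0.558,0.396],"angular":[0,0,0.385],"fingers":0.4},
    {"dp":[0.426,0.558,0.396],"angular":[0,0,0.44],"fingers":0.4},
  ],
)

```text
time: 13.9
tool_pos: [448.5, -48.3, 160.0]
tcp_rot: [-180.0, 0.0, 12.5]
ft_force: [0.7, -0.1, -0.4]
finger_gap: 51.5
grip_force: 0.0
```

Request:
step_arm(
  targets=[
    {"dp":[0,0,0],"angular":[0,0,0.06],"fingers":0.4},
    {"dp":[0,0,0],"angular":[0,0,0.06],"fingers":0.4},
    {"dp":[0,0,0],"angular":[0,0,0.06],"fingers":0.4},
    {"dp":[0,0,0],"angular":[0,0,0.06],"fingers":0.4},
    {"dp":[0,0,0],"angular":[0,0,0.06],"fingers":0.4},
    {"dp":[0,0,0],"angular":[0,0,0.06],"fingers":0.4},
    {"dp":[0,0,0],"angular":[0,0,0.06],"fingers":0.4},
    {"dp":[0,0,0],"angular":[0,0,0.06],"fingers":0.4},
  ],
)

```text
time: 14.9
tool_pos: [448.5, -48.4, 160.1]
tcp_rot: [180.0, 0.0, 2.0]
ft_force: [0.0, -0.1, -0.2]
finger_gap: 51.0
grip_force: 0.0
```

Run:
```python
from plan import *
plan([(448.5,-48.5,22,2)])
s=snapshot('scene')
cv2.imwrite('pics/c4.png',cv2.resize(s[100:220,280:400],(600,600),interpolation=3))
```

```text
now 14.9 [448.5 -48.4 160.1] [180.   0.   2.] gap 51.0 F [ 0.  -0.1 -0.2]
dp [0.0, 0.001, 0.69] ang z 0.0 -> (448.5, -48.5, 22, 2)
```

View pics/c4.png

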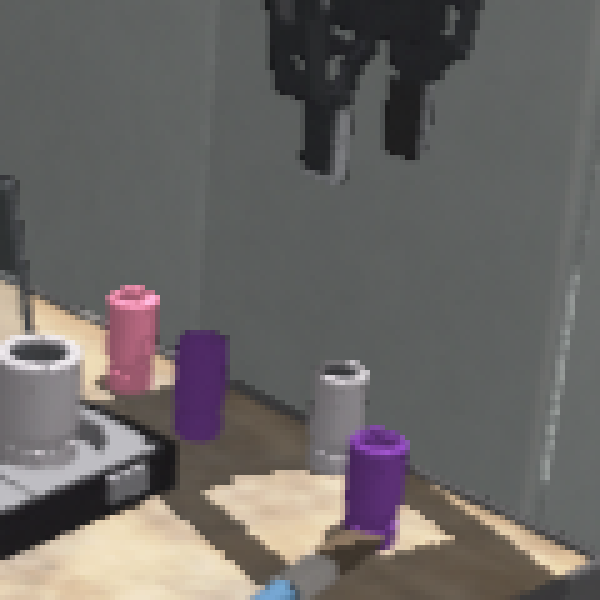

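Run:
```python
from plan import *
for z in(160,168): print(proj('scene',(448.5,-48.5,z)))
print(proj('scene',(448.5,-48.5,56)),'seen',(280+341/5,100+371/5))
print(proj('top',(449,-48.5,56)))
t=cv2.imread('pics/top2.png');g=cv2.resize(t[190:250,330:400],(0,0),fx=8,fy=8,interpolation=3);cv2.imwrite('pics/c5.png',g)
```

```text
(np.float64(352.03430045723934), np.float64(134.0144301956184))
(np.float64(352.3394170290129), np.float64(130.8692411260575))
(np.float64(348.2633145398553), np.float64(172.8863394461833)) seen (348.2, 174.2)
(np.float64(369.60522949719325), np.float64(217.9427008952493))
```

View pics/c5.png

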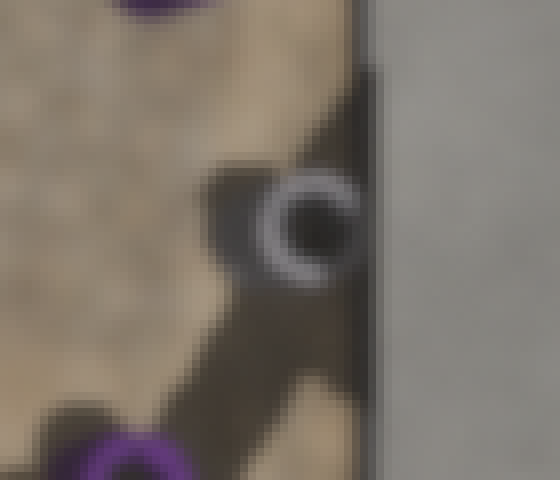

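The close crop shows the grey socket's rim at top (369.3,218.5) and scene (348.2,174). Both match (448.5,−48.5), so I'll grasp it.

Request:
step_arm(
  newtons=50,
  targets=[
    {"dp":[0,0,0.15],"angular":[0,0,0],"fingers":0.4},
    {"dp":[0,0,0.3],"angular":[0,0,0],"fingers":0.4},
    {"dp":[0,0,0.45],"angular":[0,0,0],"fingers":0.4},
    {"dp":[0,0,0.57],"angular":[0,0,0],"fingers":0.4},
    {"dp":[0,0,0.65],"angular":[0,0,0],"fingers":0.4},
    {"dp":[0,0,0.69],"angular":[0,0,0],"fingers":0.4},
    {"dp":[0,0,0.69],"angular":[0,0,0],"fingers":0.6},
    {"dp":[0,0,0.69],"angular":[0,0,0],"fingers":0.8},
  ],
)

```text
time: 15.95
tool_pos: [449.3, -48.5, 23.0]
tcp_rot: [180.0, -0.1, 2.0]
ft_force: [-0.9, -0.3, -1.2]
finger_gap: 27.0
grip_force: 49.1
```

Request:
step_arm(
  targets=[
    {"dp":[0,0,0],"angular":[0,0,0],"fingers":0.9},
    {"dp":[0,0,0],"angular":[0,0,0],"fingers":0.9},
    {"dp":[0,0,0],"angular":[0,0,0],"fingers":0.9},
    {"dp":[0,0,-0.1],"angular":[0,0,0],"fingers":0.9},
    {"dp":[0,0,-0.25],"angular":[0,0,0],"fingers":0.9},
    {"dp":[0,0,-0.42],"angular":[0,0,0],"fingers":0.9},
    {"dp":[0,0,-0.55],"angular":[0,0,0],"fingers":0.9},
    {"dp":[0,0,-0.59],"angular":[0,0,0],"fingers":0.9},
  ],
)

```text
time: 16.95
tool_pos: [449.4, -48.6, 141.7]
tcp_rot: [180.0, -0.2, 2.0]
ft_force: [-0.2, 0.2, -0.6]
finger_gap: 26.5
grip_force: 49.3
```

Request:
step_arm(
  targets=[
    {"dp":[0.1,-0.19,0],"angular":[0,0,0],"fingers":0.9},
    {"dp":[0.21,-0.39,0],"angular":[0,0,0],"fingers":0.9},
    {"dp":[0.32,-0.58,0],"angular":[0,0,0],"fingers":0.9},
    {"dp":[0.41,-0.75,0],"angular":[0,0,0],"fingers":0.9},
    {"dp":[0.43,-0.9,0],"angular":[0,0,0],"fingers":0.9},
    {"dp":[0.43,-1,0],"angular":[0,0,0],"fingers":0.9},
    {"dp":[0.43,-1,0],"angular":[0,0,0],"fingers":0.9},
    {"dp":[0.43,-1,0],"angular":[0,0,0],"fingers":0.9},
  ],
)

```text
time: 17.95
tool_pos: [527.1, 153.8, 139.7]
tcp_rot: [180.0, 0.0, 2.0]
ft_force: [-0.6, -0.5, -1.3]
finger_gap: 27.0
grip_force: 49.5
```

```bash
python3 -c "
from plan import *
plan([(529.5,169.5,140,2),(529.5,169.5,50,2)])"
```

```text
now 17.95 [527.1 153.8 139.7] [180.   0.   2.] gap 27.0 F [-0.6 -0.5 -1.3]
dp [0.015, -0.078, -0.002] ang z -0.0001 -> (529.5, 169.5, 140, 2) 
dp [0.0, 0.0, 0.45] ang z 0.0 -> (529.5, 169.5, 50, 2)
```

Request:
step_arm(
  targets=[
    {"dp":[0.015,-0.078,0],"angular":[0,0,0],"fingers":0.9},
    {"dp":[0.015,-0.078,0],"angular":[0,0,0],"fingers":0.9},
    {"dp":[0.015,-0.078,0.1],"angular":[0,0,0],"fingers":0.9},
    {"dp":[0.015,-0.078,0.23],"angular":[0,0,0],"fingers":0.9},
    {"dp":[0.015,-0.078,0.35],"angular":[0,0,0],"fingers":0.9},
    {"dp":[0.015,-0.078,0.43],"angular":[0,0,0],"fingers":0.9},
    {"dp":[0.015,-0.078,0.47],"angular":[0,0,0],"fingers":0.9},
    {"dp":[0.015,-0.078,0.48],"angular":[0,0,0],"fingers":0.9},
  ],
)

```text
time: 18.95
tool_pos: [529.8, 170.1, 43.7]
tcp_rot: [180.0, 0.0, 2.0]
ft_force: [-0.1, 0.8, -0.6]
finger_gap: 26.6
grip_force: 49.5
```

Request:
step_arm(
  targets=[
    {"dp":[0,0,0.01],"angular":[0,0,0],"fingers":0.9},
    {"dp":[0,0,0.015],"angular":[0,0,0],"fingers":0.9},
    {"dp":[0,0,0.02],"angular":[0,0,0],"fingers":0.9},
    {"dp":[0,0,0.025],"angular":[0,0,0],"fingers":0.9},
    {"dp":[0,0,0.03],"angular":[0,0,0],"fingers":0.9},
    {"dp":[0,0,0.035],"angular":[0,0,0],"fingers":0.9},
    {"dp":[0,0,0.04],"angular":[0,0,0],"fingers":0.9},
    {"dp":[0,0,0.045],"angular":[0,0,0],"fingers":0.9},
  ],
)

```text
time: 19.95
tool_pos: [529.9, 170.2, 35.0]
tcp_rot: [180.0, 0.0, 2.0]
ft_force: [0.4, 0.1, -1.5]
finger_gap: 26.7
grip_force: 49.5
```

Request:
step_arm(
  targets=[
    {"dp":[0,0,0.008],"angular":[0,0,0],"fingers":0.9},
    {"dp":[0,0,0.008],"angular":[0,0,0],"fingers":0.9},
    {"dp":[0,0,0.008],"angular":[0,0,0],"fingers":0.5},
    {"dp":[0,0,0.008],"angular":[0,0,0],"fingers":0.5},
    {"dp":[0,0,0.008],"angular":[0,0,0],"fingers":0.5},
    {"dp":[0,0,-0.1],"angular":[0,0,0],"fingers":0.5},
    {"dp":[0,0,-0.3],"angular":[0,0,0],"fingers":0.4},
    {"dp":[0,0,-0.5],"angular":[0,0,0],"fingers":0.3},
  ],
)

```text
time: 20.95
tool_pos: [529.6, 170.1, 135.9]
tcp_rot: [180.0, 0.0, 2.0]
ft_force: [0.4, 0.5, 0.1]
finger_gap: 59.6
grip_force: 0.0
```

```bash
python3 -c "
from plan import *
plan([(537,79,130,2),(537,79,40,2),(537,79,150,2),(430,140,150,2),(430,140,31,2)])
s=snapshot('scene')
cv2.imwrite('pics/c6.png',cv2.resize(s[110:240,190:340],(750,650)[:2],interpolation=3)[:600])"
```

```text
now 20.95 [529.6 170.1 135.9] [180.   0.   2.] gap 59.6 F [0.4 0.5 0.1]
dp [0.021, 0.457, 0.03] ang z -0.0 -> (537, 79, 130, 2) 
dp [0.0, 0.0, 0.45] ang z 0.0 -> (537, 79, 40, 2) 
dp [0.0, 0.0, -0.55] ang z 0.0 -> (537, 79, 150, 2) 
dp [-0.524, -0.323, 0.0] ang z 0.0 -> (430, 140, 150, 2) 
dp [0.0, 0.0, 0.595] ang z 0.0 -> (430, 140, 31, 2)
```

View pics/c6.png

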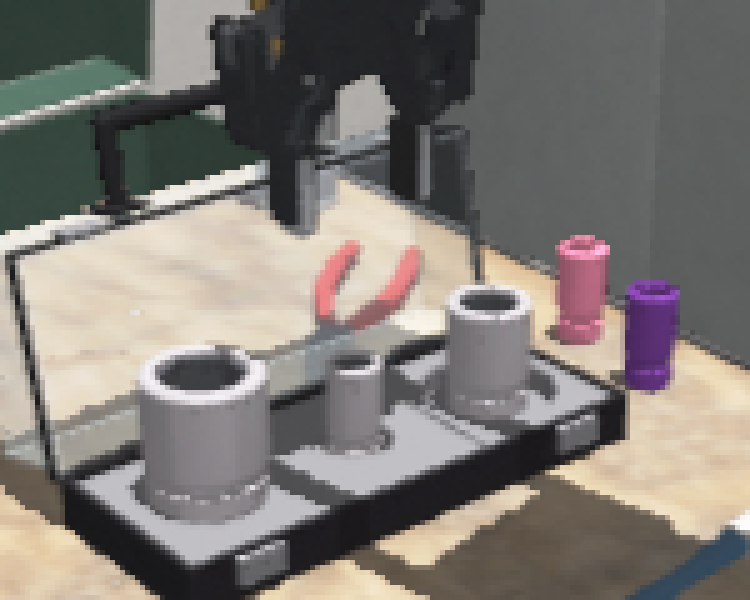

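Request:
step_arm(
  newtons=60,
  targets=[
    {"dp":[0.01,0.15,0.0],"angular":[0,0,0],"fingers":0.25},
    {"dp":[0.021,0.3,0.0],"angular":[0,0,0],"fingers":0.25},
    {"dp":[0.021,0.42,0.0],"angular":[0,0,0],"fingers":0.25},
    {"dp":[0.021,0.457,0.03],"angular":[0,0,0],"fingers":0.25},
    {"dp":[0.021,0.457,0.15],"angular":[0,0,0],"fingers":0.25},
    {"dp":[0.021,0.457,0.3],"angular":[0,0,0],"fingers":0.25},
    {"dp":[0.021,0.457,0.42],"angular":[0,0,0],"fingers":0.25},
    {"dp":[0.021,0.457,0.495],"angular":[0,0,0],"fingers":0.25},
  ],
)

```text
time: 22.0
tool_pos: [536.2, 79.6, 34.2]
tcp_rot: [-180.0, 0.1, 2.0]
ft_force: [-0.7, -0.5, 0.2]
finger_gap: 64.2
grip_force: 0.0
```

Request:
step_arm(
  targets=[
    {"dp":[0,0,0],"angular":[0,0,0],"fingers":0.35},
    {"dp":[0,0,0],"angular":[0,0,0],"fingers":0.5},
    {"dp":[0,0,0],"angular":[0,0,0],"fingers":0.7},
    {"dp":[0,0,0],"angular":[0,0,0],"fingers":0.7},
    {"dp":[0,0,-0.05],"angular":[0,0,0],"fingers":0.7},
    {"dp":[0,0,-0.2],"angular":[0,0,0],"fingers":0.7},
    {"dp":[0,0,-0.4],"angular":[0,0,0],"fingers":0.7},
    {"dp":[0,0,-0.57],"angular":[0,0,0],"fingers":0.7},
  ],
)

```text
time: 23.0
tool_pos: [537.5, 79.0, 152.3]
tcp_rot: [180.0, -0.1, 2.0]
ft_force: [0.6, 0.4, -2.8]
finger_gap: 42.7
grip_force: 61.4
```

Request:
step_arm(
  targets=[
    {"dp":[-0.1,-0.06,0],"angular":[0,0,0],"fingers":0.7},
    {"dp":[-0.25,-0.16,0],"angular":[0,0,0],"fingers":0.7},
    {"dp":[-0.4,-0.25,0],"angular":[0,0,0],"fingers":0.7},
    {"dp":[-0.5,-0.31,0],"angular":[0,0,0],"fingers":0.7},
    {"dp":[-0.524,-0.323,0],"angular":[0,0,0],"fingers":0.7},
    {"dp":[-0.524,-0.323,0],"angular":[0,0,0],"fingers":0.7},
    {"dp":[-0.524,-0.323,0.1],"angular":[0,0,0],"fingers":0.7},
    {"dp":[-0.524,-0.323,0.2],"angular":[0,0,0],"fingers":0.7},
  ],
)

```text
time: 24.0
tool_pos: [431.6, 139.4, 110.2]
tcp_rot: [-180.0, -0.1, 2.0]
ft_force: [0.6, -0.5, -2.9]
finger_gap: 42.7
grip_force: 61.4
```

```bash
python3 -c "
from plan import *
plan([(430,140,29,2)])"
```

```text
now 24.0 [431.6 139.4 110.2] [-1.8e+02 -1.0e-01  2.0e+00] gap 42.7 F [ 0.6 -0.5 -2.9]
dp [-0.008, -0.003, 0.406] ang z -0.0003 -> (430, 140, 29, 2)
```

Request:
step_arm(
  targets=[
    {"dp":[0,0,0.1],"angular":[0,0,0],"fingers":0.7},
    {"dp":[0,0,0.22],"angular":[0,0,0],"fingers":0.7},
    {"dp":[0,0,0.32],"angular":[0,0,0],"fingers":0.7},
    {"dp":[0,0,0.37],"angular":[0,0,0],"fingers":0.7},
    {"dp":[0,0,0.39],"angular":[0,0,0],"fingers":0.7},
    {"dp":[0,0,0.4],"angular":[0,0,0],"fingers":0.7},
    {"dp":[0,0,0.405],"angular":[0,0,0],"fingers":0.7},
    {"dp":[0,0,0.405],"angular":[0,0,0],"fingers":0.7},
  ],
)

```text
time: 25.0
tool_pos: [430.7, 140.0, 29.6]
tcp_rot: [-180.0, -0.0, 2.0]
ft_force: [-0.8, -0.1, -3.0]
finger_gap: 42.3
grip_force: 61.4
```

Request:
step_arm(
  targets=[
    {"dp":[0,0,0.004],"angular":[0,0,0],"fingers":0.7},
    {"dp":[0,0,0.007],"angular":[0,0,0],"fingers":0.7},
    {"dp":[0,0,0.01],"angular":[0,0,0],"fingers":0.7},
    {"dp":[0,0,0.01],"angular":[0,0,0],"fingers":0.3},
    {"dp":[0,0,0.01],"angular":[0,0,0],"fingers":0.2},
    {"dp":[0,0,0.01],"angular":[0,0,0],"fingers":0.2},
    {"dp":[0,0,-0.15],"angular":[0,0,0],"fingers":0},
    {"dp":[0,0,-0.4],"angular":[0,0,0],"fingers":0},
  ],
)

```text
time: 26.0
tool_pos: [428.6, 139.5, 108.3]
tcp_rot: [180.0, 0.2, 2.0]
ft_force: [0.1, -0.7, 0.6]
finger_gap: 85.2
grip_force: 0.0
```

```bash
python3 -c "
from plan import *
plan([(430,180,150,2),(525,257,150,2),(525,257,52,2),(525,257,170,2),(532,82.1,170,2),(532,82.1,60,2)])"
```

```text
now 26.0 [428.6 139.5 108.3] [180.    0.2   2. ] gap 85.2 F [ 0.1 -0.7  0.6]
dp [0.014, -0.202, -0.208] ang z -0.0 -> (430, 180, 150, 2) 
dp [0.488, -0.368, 0.0] ang z 0.0 -> (525, 257, 150, 2) 
dp [0.0, 0.0, 0.49] ang z 0.0 -> (525, 257, 52, 2) 
dp [0.0, 0.0, -0.59] ang z 0.0 -> (525, 257, 170, 2) 
dp [0.004, 0.875, 0.0] ang z 0.0 -> (532, 82.1, 170, 2) 
dp [0.0, 0.0, 0.55] ang z 0.0 -> (532, 82.1, 60, 2)
```

Request:
step_arm(
  newtons=80,
  targets=[
    {"dp":[0.01,0,-0.2],"angular":[0,0,0],"fingers":0},
    {"dp":[0.1,-0.1,-0.208],"angular":[0,0,0],"fingers":0},
    {"dp":[0.25,-0.27,-0.208],"angular":[0,0,0],"fingers":0},
    {"dp":[0.4,-0.45,-0.208],"angular":[0,0,0],"fingers":0},
    {"dp":[0.49,-0.55,-0.208],"angular":[0,0,0],"fingers":0},
    {"dp":[0.502,-0.57,-0.208],"angular":[0,0,0],"fingers":0},
    {"dp":[0.502,-0.57,-0.208],"angular":[0,0,0],"fingers":0},
    {"dp":[0.502,-0.57,-0.208],"angular":[0,0,0],"fingers":0},
  ],
)

```text
time: 27.0
tool_pos: [526.1, 256.5, 150.7]
tcp_rot: [180.0, 0.0, 2.0]
ft_force: [0.6, -0.4, 0.5]
finger_gap: 85.1
grip_force: 0.0
```

```bash
python3 -c "
from plan import *
plan([(525,257,50,2)])
s=snapshot('scene')
cv2.imwrite('pics/c7.png',cv2.resize(s[100:250,180:340],(640,600),interpolation=3))"
```

```text
now 27.0 [526.1 256.5 150.7] [180.   0.   2.] gap 85.1 F [ 0.6 -0.4  0.5]
dp [-0.006, -0.003, 0.503] ang z -0.0002 -> (525, 257, 50, 2)
```

View pics/c7.png

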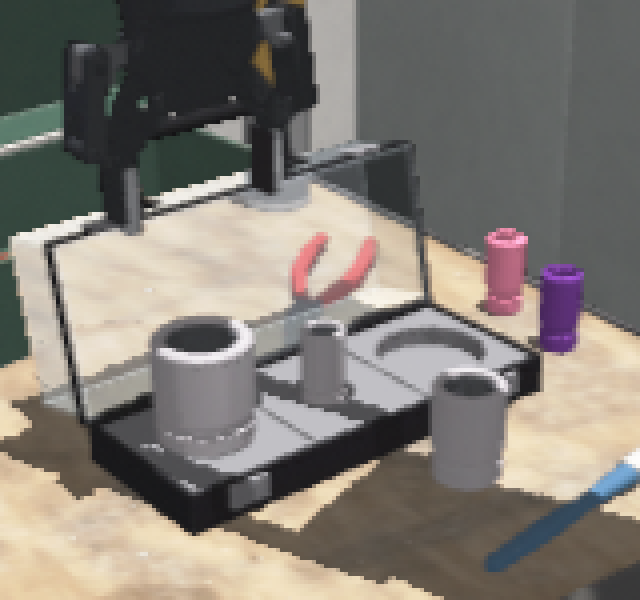

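The medium socket is parked upright on the bench, and the gripper straddles the large one (rim at about scene (231,185)).

Request:
step_arm(
  targets=[
    {"dp":[-0.006,-0.003,0.12],"angular":[0,0,0],"fingers":0},
    {"dp":[-0.006,-0.003,0.24],"angular":[0,0,0],"fingers":0},
    {"dp":[-0.006,-0.003,0.34],"angular":[0,0,0],"fingers":0},
    {"dp":[-0.006,-0.003,0.42],"angular":[0,0,0],"fingers":0},
    {"dp":[-0.006,-0.003,0.48],"angular":[0,0,0],"fingers":0},
    {"dp":[-0.006,-0.003,0.503],"angular":[0,0,0],"fingers":0.05},
    {"dp":[-0.006,-0.003,0.503],"angular":[0,0,0],"fingers":0.2},
    {"dp":[-0.006,-0.003,0.503],"angular":[0,0,0],"fingers":0.4},
  ],
)

```text
time: 28.05
tool_pos: [526.4, 258.4, 51.4]
tcp_rot: [-180.0, -0.1, 2.0]
ft_force: [0.4, 0.6, -3.7]
finger_gap: 58.2
grip_force: 86.1
```

Request:
step_arm(
  targets=[
    {"dp":[0,0,0],"angular":[0,0,0],"fingers":0.5},
    {"dp":[0,0,0],"angular":[0,0,0],"fingers":0.5},
    {"dp":[0,0,0],"angular":[0,0,0],"fingers":0.5},
    {"dp":[0,0,-0.05],"angular":[0,0,0],"fingers":0.5},
    {"dp":[0,0,-0.2],"angular":[0,0,0],"fingers":0.5},
    {"dp":[0,0,-0.4],"angular":[0,0,0],"fingers":0.5},
    {"dp":[0,0,-0.55],"angular":[0,0,0],"fingers":0.5},
    {"dp":[0,0,-0.6],"angular":[0,0,0],"fingers":0.5},
  ],
)

```text
time: 29.05
tool_pos: [526.2, 258.1, 172.1]
tcp_rot: [-180.0, -0.1, 2.0]
ft_force: [-0.2, 0.4, -4.1]
finger_gap: 58.2
grip_force: 86.7
```

```bash
python3 -c "
from plan import *
plan([(532.3,82.1,170,2)])"
```

```text
now 29.05 [526.2 258.1 172.1] [-1.8e+02 -1.0e-01  2.0e+00] gap 58.2 F [-0.2  0.4 -4.1]
dp [0.0, 0.881, 0.011] ang z -0.0001 -> (532.3, 82.1, 170, 2)
```

Request:
step_arm(
  targets=[
    {"dp":[0,0.12,0],"angular":[0,0,0],"fingers":0.5},
    {"dp":[0,0.3,0],"angular":[0,0,0],"fingers":0.5},
    {"dp":[0,0.5,0],"angular":[0,0,0],"fingers":0.5},
    {"dp":[0,0.68,0],"angular":[0,0,0],"fingers":0.5},
    {"dp":[0,0.8,0],"angular":[0,0,0],"fingers":0.5},
    {"dp":[0,0.86,0],"angular":[0,0,0],"fingers":0.5},
    {"dp":[0,0.88,0.1],"angular":[0,0,0],"fingers":0.5},
    {"dp":[0,0.88,0.2],"angular":[0,0,0],"fingers":0.5},
  ],
)

```text
time: 30.05
tool_pos: [531.0, 82.4, 128.0]
tcp_rot: [-180.0, 0.1, 2.0]
ft_force: [-0.1, -0.5, -3.8]
finger_gap: 58.5
grip_force: 87.1
```

```bash
python3 -c "
from plan import *
plan([(532.3,82.1,54,2)])"
```

```text
now 30.05 [531.   82.4 128. ] [-1.8e+02  1.0e-01  2.0e+00] gap 58.5 F [-0.1 -0.5 -3.8]
dp [0.006, 0.002, 0.37] ang z -0.0 -> (532.3, 82.1, 54, 2)
```

Request:
step_arm(
  targets=[
    {"dp":[0.006,0,0.1],"angular":[0,0,0],"fingers":0.5},
    {"dp":[0.006,0,0.2],"angular":[0,0,0],"fingers":0.5},
    {"dp":[0.006,0,0.3],"angular":[0,0,0],"fingers":0.5},
    {"dp":[0.006,0,0.35],"angular":[0,0,0],"fingers":0.5},
    {"dp":[0.006,0,0.38],"angular":[0,0,0],"fingers":0.5},
    {"dp":[0.006,0,0.4],"angular":[0,0,0],"fingers":0.5},
    {"dp":[0.006,0,0.415],"angular":[0,0,0],"fingers":0.5},
    {"dp":[0.006,0,0.42],"angular":[0,0,0],"fingers":0.5},
  ],
)

```text
time: 31.05
tool_pos: [533.1, 82.1, 46.4]
tcp_rot: [-180.0, -0.0, 2.0]
ft_force: [1.1, -0.3, -3.6]
finger_gap: 58.4
grip_force: 87.1
```

Request:
step_arm(
  targets=[
    {"dp":[0,0,0.005],"angular":[0,0,0],"fingers":0.5},
    {"dp":[0,0,0.01],"angular":[0,0,0],"fingers":0.5},
    {"dp":[0,0,0.015],"angular":[0,0,0],"fingers":0.5},
    {"dp":[0,0,0.02],"angular":[0,0,0],"fingers":0.5},
    {"dp":[0,0,0.025],"angular":[0,0,0],"fingers":0.5},
    {"dp":[0,0,0.028],"angular":[0,0,0],"fingers":0.5},
    {"dp":[0,0,0.03],"angular":[0,0,0],"fingers":0.5},
    {"dp":[0,0,0.03],"angular":[0,0,0],"fingers":0.5},
  ],
)

```text
time: 32.05
tool_pos: [532.8, 82.0, 40.1]
tcp_rot: [-180.0, 0.0, 2.0]
ft_force: [-0.3, -0.1, -3.7]
finger_gap: 58.6
grip_force: 87.1
```

Request:
step_arm(
  targets=[
    {"dp":[0,0,0.007],"angular":[0,0,0],"fingers":0.5},
    {"dp":[0,0,0.013],"angular":[0,0,0],"fingers":0.5},
    {"dp":[0,0,0.015],"angular":[0,0,0],"fingers":0.5},
    {"dp":[0,0,0.015],"angular":[0,0,0],"fingers":0.2},
    {"dp":[0,0,0.015],"angular":[0,0,0],"fingers":0},
    {"dp":[0,0,0.015],"angular":[0,0,0],"fingers":0},
    {"dp":[0,0,-0.1],"angular":[0,0,0],"fingers":0},
    {"dp":[0,0,-0.35],"angular":[0,0,0],"fingers":0},
  ],
)

```text
time: 33.05
tool_pos: [530.5, 81.9, 108.3]
tcp_rot: [180.0, 0.3, 2.0]
ft_force: [0.9, -0.5, -0.3]
finger_gap: 85.2
grip_force: 0.0
```

Request:
step_arm(
  targets=[
    {"dp":[0,0,-0.2],"angular":[0,0,0],"fingers":0.25},
    {"dp":[-0.2,-0.12,-0.2],"angular":[0,0,0],"fingers":0.25},
    {"dp":[-0.4,-0.25,-0.2],"angular":[0,0,0],"fingers":0.25},
    {"dp":[-0.52,-0.3,-0.2],"angular":[0,0,0],"fingers":0.25},
    {"dp":[-0.52,-0.3,-0.2],"angular":[0,0,0],"fingers":0.25},
    {"dp":[-0.52,-0.3,-0.2],"angular":[0,0,0],"fingers":0.25},
    {"dp":[-0.52,-0.3,-0.2],"angular":[0,0,0],"fingers":0.25},
    {"dp":[-0.52,-0.3,-0.2],"angular":[0,0,0],"fingers":0.25},
  ],
)

```text
time: 34.05
tool_pos: [427.2, 138.0, 150.0]
tcp_rot: [180.0, 0.0, 2.0]
ft_force: [0.5, 0.5, 0.9]
finger_gap: 64.2
grip_force: 0.0
```

```bash
python3 -c "
from plan import *
plan([(430,140,27,2),(430,140,145,2),(525.5,257,145,2),(525.5,257,45,2)])
s=snapshot('scene')
cv2.imwrite('pics/c8.png',cv2.resize(s[100:250,180:340],(640,600),interpolation=3))"
```

```text
now 34.05 [427.2 138.  150. ] [180.   0.   2.] gap 64.2 F [0.5 0.5 0.9]
dp [0.014, -0.009, 0.615] ang z -0.0002 -> (430, 140, 27, 2) 
dp [0.0, 0.0, -0.59] ang z 0.0 -> (430, 140, 145, 2) 
dp [0.498, -0.568, 0.0] ang z 0.0 -> (525.5, 257, 145, 2) 
dp [0.0, 0.0, 0.5] ang z 0.0 -> (525.5, 257, 45, 2)
```

View pics/c8.png

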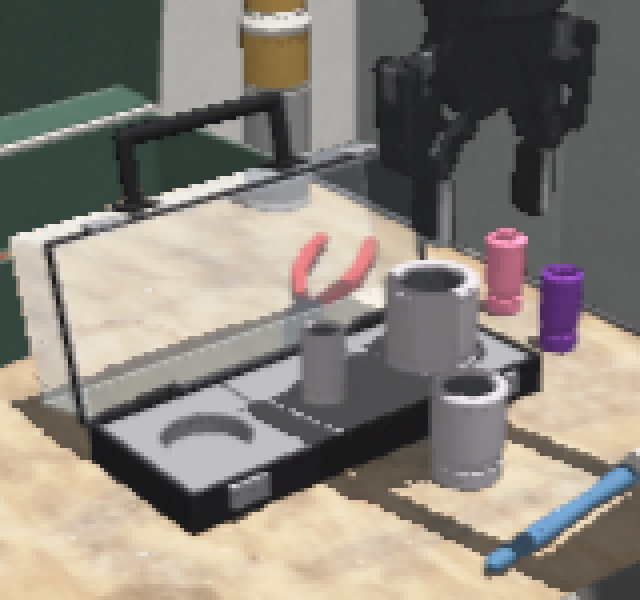

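The large socket sits in its nest (scene about (288,180)). Next, the medium one.

Request:
step_arm(
  newtons=60,
  targets=[
    {"dp":[0.015,-0.009,0.12],"angular":[0,0,0],"fingers":0.25},
    {"dp":[0.015,-0.009,0.27],"angular":[0,0,0],"fingers":0.25},
    {"dp":[0.015,-0.009,0.42],"angular":[0,0,0],"fingers":0.25},
    {"dp":[0.015,-0.009,0.53],"angular":[0,0,0],"fingers":0.25},
    {"dp":[0.015,-0.009,0.59],"angular":[0,0,0],"fingers":0.25},
    {"dp":[0.015,-0.009,0.615],"angular":[0,0,0],"fingers":0.3},
    {"dp":[0.015,-0.009,0.615],"angular":[0,0,0],"fingers":0.5},
    {"dp":[0.015,-0.009,0.615],"angular":[0,0,0],"fingers":0.7},
  ],
)

```text
time: 35.1
tool_pos: [430.3, 140.4, 27.9]
tcp_rot: [-180.0, -0.1, 2.0]
ft_force: [-0.0, -0.1, -2.3]
finger_gap: 42.7
grip_force: 61.0
```

Request:
step_arm(
  targets=[
    {"dp":[0,0,0],"angular":[0,0,0],"fingers":0.7},
    {"dp":[0,0,0],"angular":[0,0,0],"fingers":0.7},
    {"dp":[0,0,0],"angular":[0,0,0],"fingers":0.7},
    {"dp":[0,0,-0.05],"angular":[0,0,0],"fingers":0.7},
    {"dp":[0,0,-0.2],"angular":[0,0,0],"fingers":0.7},
    {"dp":[0,0,-0.4],"angular":[0,0,0],"fingers":0.7},
    {"dp":[0,0,-0.55],"angular":[0,0,0],"fingers":0.7},
    {"dp":[0,0,-0.59],"angular":[0,0,0],"fingers":0.7},
  ],
)

```text
time: 36.1
tool_pos: [431.0, 140.6, 147.5]
tcp_rot: [-180.0, -0.2, 2.0]
ft_force: [0.8, 0.5, -2.1]
finger_gap: 42.5
grip_force: 61.3
```

Request:
step_arm(
  targets=[
    {"dp":[0,-0.1,0],"angular":[0,0,0],"fingers":0.7},
    {"dp":[0.1,-0.25,0],"angular":[0,0,0],"fingers":0.7},
    {"dp":[0.25,-0.4,0],"angular":[0,0,0],"fingers":0.7},
    {"dp":[0.4,-0.52,0],"angular":[0,0,0],"fingers":0.7},
    {"dp":[0.48,-0.565,0],"angular":[0,0,0],"fingers":0.7},
    {"dp":[0.498,-0.568,0],"angular":[0,0,0],"fingers":0.7},
    {"dp":[0.498,-0.568,0],"angular":[0,0,0],"fingers":0.7},
    {"dp":[0.498,-0.568,0],"angular":[0,0,0],"fingers":0.7},
  ],
)

```text
time: 37.1
tool_pos: [524.5, 256.7, 144.7]
tcp_rot: [180.0, 0.1, 2.0]
ft_force: [0.4, -0.6, -2.1]
finger_gap: 42.5
grip_force: 61.6
```

```bash
python3 -c "
from plan import *
plan([(526,257,50,2)])"
```

```text
now 37.1 [524.5 256.7 144.7] [1.8e+02 1.0e-01 2.0e+00] gap 42.5 F [ 0.4 -0.6 -2.1]
dp [0.007, -0.001, 0.473] ang z -0.0001 -> (526, 257, 50, 2)
```

Request:
step_arm(
  targets=[
    {"dp":[0.006,0,0.1],"angular":[0,0,0],"fingers":0.7},
    {"dp":[0.006,0,0.23],"angular":[0,0,0],"fingers":0.7},
    {"dp":[0.006,0,0.36],"angular":[0,0,0],"fingers":0.7},
    {"dp":[0.006,0,0.44],"angular":[0,0,0],"fingers":0.7},
    {"dp":[0.006,0,0.47],"angular":[0,0,0],"fingers":0.7},
    {"dp":[0.006,0,0.485],"angular":[0,0,0],"fingers":0.7},
    {"dp":[0.006,0,0.5],"angular":[0,0,0],"fingers":0.7},
    {"dp":[0.006,0,0.505],"angular":[0,0,0],"fingers":0.7},
  ],
)

```text
time: 38.1
tool_pos: [526.9, 257.5, 44.7]
tcp_rot: [-180.0, -0.1, 2.0]
ft_force: [0.5, -0.0, -2.1]
finger_gap: 42.5
grip_force: 61.6
```

Request:
step_arm(
  targets=[
    {"dp":[0,0,0.004],"angular":[0,0,0],"fingers":0.7},
    {"dp":[0,0,0.008],"angular":[0,0,0],"fingers":0.7},
    {"dp":[0,0,0.012],"angular":[0,0,0],"fingers":0.7},
    {"dp":[0,0,0.016],"angular":[0,0,0],"fingers":0.7},
    {"dp":[0,0,0.02],"angular":[0,0,0],"fingers":0.7},
    {"dp":[0,0,0.02],"angular":[0,0,0],"fingers":0.7},
    {"dp":[0,0,0.02],"angular":[0,0,0],"fingers":0.7},
    {"dp":[0,0,0.02],"angular":[0,0,0],"fingers":0.7},
  ],
)

```text
time: 39.1
tool_pos: [526.5, 257.3, 40.1]
tcp_rot: [-180.0, -0.0, 2.0]
ft_force: [0.4, 0.1, -2.8]
finger_gap: 42.6
grip_force: 61.6
```

Next: lower another 2.5 mm, release, rise and move out of view to check.

Request:
step_arm(
  targets=[
    {"dp":[0,0,0.006],"angular":[0,0,0],"fingers":0.7},
    {"dp":[0,0,0.012],"angular":[0,0,0],"fingers":0.7},
    {"dp":[0,0,0.012],"angular":[0,0,0],"fingers":0.7},
    {"dp":[0,0,0.012],"angular":[0,0,0],"fingers":0.4},
    {"dp":[0,0,0.012],"angular":[0,0,0],"fingers":0.25},
    {"dp":[0,0,0.012],"angular":[0,0,0],"fingers":0.25},
    {"dp":[0,0,-0.1],"angular":[0,0,0],"fingers":0.25},
    {"dp":[0,0,-0.35],"angular":[0,0,0],"fingers":0.25},
  ],
)

```text
time: 40.1
tool_pos: [524.2, 256.4, 107.9]
tcp_rot: [179.9, 0.3, 2.0]
ft_force: [0.4, 0.4, -0.1]
finger_gap: 63.8
grip_force: 0.0
```

Request:
step_arm(
  targets=[
    {"dp":[0,0,-0.3],"angular":[0,0,0],"fingers":0.5},
    {"dp":[-0.2,0.1,-0.6],"angular":[0,0,-0.055],"fingers":0.5},
    {"dp":[-0.5,0.3,-0.7],"angular":[0,0,-0.11],"fingers":0.5},
    {"dp":[-0.7,0.5,-0.7],"angular":[0,0,-0.165],"fingers":0.5},
    {"dp":[-0.8,0.7,-0.7],"angular":[0,0,-0.22],"fingers":0.5},
    {"dp":[-0.8,0.9,-0.7],"angular":[0,0,-0.275],"fingers":0.5},
    {"dp":[-0.8,1,-0.7],"angular":[0,0,-0.33],"fingers":0.5},
    {"dp":[-0.8,1,-0.7],"angular":[0,0,-0.385],"fingers":0.5},
  ],
)

```text
time: 41.1
tool_pos: [373.6, 50.5, 250.5]
tcp_rot: [179.9, -0.0, 71.5]
ft_force: [0.6, -0.0, 0.4]
finger_gap: 42.6
grip_force: 0.0
```

Run:
```python
from plan import *
plan([(370,-100,240,92),(500,50,240,92),(650,174,245,92),(650,174,150,92)])
```

```text
now 41.1 [373.6  50.5 250.5] [179.9  -0.   71.5] gap 42.6 F [ 0.6 -0.   0.4]
dp [-0.719, 0.222, 0.052] ang z -0.114 -> (370, -100, 240, 92) 
dp [0.727, 0.676, 0.0] ang z 0.0 -> (500, 50, 240, 92) 
dp [0.593, 0.771, -0.025] ang z 0.0 -> (650, 174, 245, 92) 
dp [0.0, 0.0, 0.475] ang z 0.0 -> (650, 174, 150, 92)
```

Request:
step_arm(
  targets=[
    {"dp":[-0.2,0.06,0],"angular":[0,0,-0.055],"fingers":0.5},
    {"dp":[-0.45,0.14,0],"angular":[0,0,-0.114],"fingers":0.5},
    {"dp":[-0.65,0.2,0],"angular":[0,0,-0.114],"fingers":0.5},
    {"dp":[-0.719,0.222,0.05],"angular":[0,0,-0.114],"fingers":0.5},
    {"dp":[-0.719,0.222,0.05],"angular":[0,0,-0.114],"fingers":0.5},
    {"dp":[-0.719,0.222,0.05],"angular":[0,0,-0.114],"fingers":0.5},
    {"dp":[-0.719,0.222,0.05],"angular":[0,0,-0.114],"fingers":0.5},
    {"dp":[-0.719,0.222,0.05],"angular":[0,0,-0.114],"fingers":0.5},
  ],
)

```text
time: 42.1
tool_pos: [369.7, -97.8, 240.3]
tcp_rot: [180.0, 0.0, 91.9]
ft_force: [0.5, 0.0, 0.3]
finger_gap: 42.6
grip_force: 0.0
```

Run:
```python
from plan import *
plan([(500,50,240,92),(650,174,245,92),(650,174,150,92)])
s=snapshot('scene');t=snapshot('top');cv2.imwrite('pics/top4.png',t)
cv2.imwrite('pics/c9.png',cv2.hconcat([cv2.resize(s[110:245,190:325],(400,400),interpolation=3),cv2.resize(t[80:215,185:320],(400,400),interpolation=3)]))
print({n:[(d['at'],d['conf']) for d in pinpoint(n,'lid_handle')] for n in('scene','top')})
```

```text
now 42.1 [369.7 -97.8 240.3] [180.    0.   91.9] gap 42.6 F [0.5 0.  0.3]
dp [0.717, 0.676, 0.002] ang z -0.0005 -> (500, 50, 240, 92) 
dp [0.593, 0.771, -0.025] ang z 0.0 -> (650, 174, 245, 92) 
dp [0.0, 0.0, 0.475] ang z 0.0 -> (650, 174, 150, 92) 
{'scene': [([234.7, 129.7], 0.91), ([260.3, 203.6], 0.55)], 'top': [([264.3, 95.3], 0.72)]}
```

View pics/c9.png

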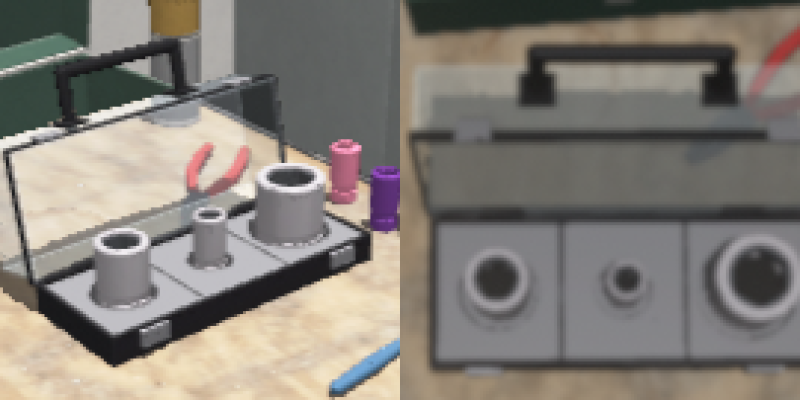

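All three sockets sit in their own nests, upright and at the right heights. The bar is at top (264,95) and scene (235,130). I'll go back to where I released it.

Request:
step_arm(
  newtons=35,
  targets=[
    {"dp":[0.2,0.18,0],"angular":[0,0,0],"fingers":0.5},
    {"dp":[0.4,0.36,0],"angular":[0,0,0],"fingers":0.5},
    {"dp":[0.6,0.54,0],"angular":[0,0,0],"fingers":0.5},
    {"dp":[0.8,0.72,0],"angular":[0,0,0],"fingers":0.5},
    {"dp":[0.95,0.9,0],"angular":[0,0,0],"fingers":0.5},
    {"dp":[1,1,-0.02],"angular":[0,0,0],"fingers":0.5},
    {"dp":[1,1,-0.02],"angular":[0,0,0],"fingers":0.5},
    {"dp":[1,1,-0.02],"angular":[0,0,0],"fingers":0.5},
  ],
)

```text
time: 43.3
tool_pos: [562.4, 107.2, 243.7]
tcp_rot: [-179.9, 0.0, 91.8]
ft_force: [-0.3, -0.7, -0.5]
finger_gap: 42.6
grip_force: 0.0
```

```bash
python3 -c "
from plan import *
print(tri({'scene':(234.7,129.7),'top':(264.3,95.3)}), proj('scene',(650,174,169)),proj('top',(650,174,169)))
plan([(650,174.2,245,92),(650,174.2,150,92)])"
```

```text
(array([651.60148055, 167.51533759, 164.04728856]), np.float64(6.481380538306342)) (np.float64(230.2431288809039), np.float64(128.09263763377498)) (np.float64(263.6187988175985), np.float64(97.39810168614959))
now 43.3 [562.4 107.2 243.7] [-179.9    0.    91.8] gap 42.6 F [-0.3 -0.7 -0.5]
dp [0.321, 0.448, -0.006] ang z -0.0011 -> (650, 174.2, 245, 92) 
dp [0.0, 0.0, 0.475] ang z 0.0 -> (650, 174.2, 150, 92)
```

Request:
step_arm(
  targets=[
    {"dp":[0.15,0.2,0],"angular":[0,0,-0.001],"fingers":0.5},
    {"dp":[0.28,0.38,0],"angular":[0,0,-0.001],"fingers":0.5},
    {"dp":[0.321,0.448,0],"angular":[0,0,-0.001],"fingers":0.5},
    {"dp":[0.321,0.448,0],"angular":[0,0,-0.001],"fingers":0.5},
    {"dp":[0.321,0.448,0.1],"angular":[0,0,-0.001],"fingers":0.5},
    {"dp":[0.321,0.448,0.25],"angular":[0,0,-0.001],"fingers":0.5},
    {"dp":[0.321,0.448,0.4],"angular":[0,0,-0.001],"fingers":0.5},
    {"dp":[0.321,0.448,0.469],"angular":[0,0,-0.001],"fingers":0.5},
  ],
)

```text
time: 44.3
tool_pos: [648.2, 173.5, 146.9]
tcp_rot: [-179.7, 0.0, 92.0]
ft_force: [0.5, -0.7, 0.5]
finger_gap: 42.7
grip_force: 0.0
```

Request:
step_arm(
  targets=[
    {"dp":[0,0,0],"angular":[0,0,0],"fingers":0.6},
    {"dp":[0,0,0],"angular":[0,0,0],"fingers":0.8},
    {"dp":[0,0,0],"angular":[0,0,0],"fingers":1},
    {"dp":[0,0,0],"angular":[0,0,0],"fingers":1},
    {"dp":[0,0,0],"angular":[0,0,0],"fingers":1},
    {"dp":[0,0,0],"angular":[0,0,0],"fingers":1},
    {"dp":[0,0,0],"angular":[0,0,0],"fingers":1},
    {"dp":[0,0,0],"angular":[0,0,0],"fingers":1},
  ],
)

```text
time: 45.3
tool_pos: [651.8, 174.8, 152.0]
tcp_rot: [179.8, -0.0, 92.0]
ft_force: [2.3, -1.6, 6.1]
finger_gap: 10.4
grip_force: 34.6
```

Request:
step_arm(
  targets=[
    {"dp":[0,-0.039,-0.016],"angular":[0,0,0],"fingers":1},
    {"dp":[0,-0.082,-0.031],"angular":[0,0,0],"fingers":1},
    {"dp":[0,-0.148,-0.049],"angular":[0,0,0],"fingers":1},
    {"dp":[0,-0.215,-0.061],"angular":[0,0,0],"fingers":1},
    {"dp":[0,-0.284,-0.067],"angular":[0,0,0],"fingers":1},
    {"dp":[0,-0.352,-0.067],"angular":[0,0,0],"fingers":1},
    {"dp":[0,-0.42,-0.062],"angular":[0,0,0],"fingers":1},
    {"dp":[0,-0.487,-0.05],"angular":[0,0,0],"fingers":1},
  ],
)

```text
time: 46.3
tool_pos: [555.4, 171.2, 163.4]
tcp_rot: [179.6, -0.0, 92.0]
ft_force: [0.5, -3.1, 14.3]
finger_gap: 10.7
grip_force: 38.1
```

Request:
step_arm(
  targets=[
    {"dp":[0,-0.065,0.018],"angular":[0,0,0],"fingers":1},
    {"dp":[0,-0.129,0.041],"angular":[0,0,0],"fingers":1},
    {"dp":[0,-0.191,0.07],"angular":[0,0,0],"fingers":1},
    {"dp":[0,-0.251,0.104],"angular":[0,0,0],"fingers":1},
    {"dp":[0,-0.306,0.143],"angular":[0,0,0],"fingers":1},
    {"dp":[0,-0.359,0.187],"angular":[0,0,0],"fingers":1},
    {"dp":[0,-0.407,0.235],"angular":[0,0,0],"fingers":1},
    {"dp":[0,-0.451,0.287],"angular":[0,0,0],"fingers":1},
  ],
)

```text
time: 47.3
tool_pos: [462.2, 167.7, 103.7]
tcp_rot: [-179.9, 0.1, 92.0]
ft_force: [-7.3, -5.6, 9.7]
finger_gap: 10.5
grip_force: 41.4
```

Request:
step_arm(
  targets=[
    {"dp":[0,-0.025,0.034],"angular":[0,0,0],"fingers":1},
    {"dp":[0,-0.048,0.069],"angular":[0,0,0],"fingers":1},
    {"dp":[0,-0.068,0.104],"angular":[0,0,0],"fingers":1},
    {"dp":[0,-0.087,0.14],"angular":[0,0,0],"fingers":1},
    {"dp":[0,-0.103,0.178],"angular":[0,0,0],"fingers":1},
    {"dp":[0,-0.118,0.216],"angular":[0,0,0],"fingers":1},
    {"dp":[0,-0.13,0.25],"angular":[0,0,0],"fingers":1},
    {"dp":[0,-0.136,0.275],"angular":[0,0,0],"fingers":1},
  ],
)

```text
time: 48.3
tool_pos: [433.9, 166.5, 47.1]
tcp_rot: [-179.8, 0.1, 92.0]
ft_force: [-9.2, -4.0, 6.2]
finger_gap: 10.7
grip_force: 43.0
```

Not closed yet (no rising contact force); continue in small steps.

Request:
step_arm(
  targets=[
    {"dp":[0,-0.002,0.008],"angular":[0,0,0],"fingers":1},
    {"dp":[0,-0.004,0.016],"angular":[0,0,0],"fingers":1},
    {"dp":[0,-0.006,0.024],"angular":[0,0,0],"fingers":1},
    {"dp":[0,-0.007,0.03],"angular":[0,0,0],"fingers":1},
    {"dp":[0,-0.007,0.034],"angular":[0,0,0],"fingers":1},
    {"dp":[0,-0.007,0.034],"angular":[0,0,0],"fingers":1},
    {"dp":[0,-0.007,0.034],"angular":[0,0,0],"fingers":1},
    {"dp":[0,-0.007,0.034],"angular":[0,0,0],"fingers":1},
  ],
)

```text
time: 49.3
tool_pos: [432.0, 166.4, 40.0]
tcp_rot: [-179.7, 0.1, 92.0]
ft_force: [-9.2, -3.3, 4.5]
finger_gap: 10.7
grip_force: 43.1
```

Request:
step_arm(
  targets=[
    {"dp":[0,0,0.006],"angular":[0,0,0],"fingers":1},
    {"dp":[0,0,0.012],"angular":[0,0,0],"fingers":1},
    {"dp":[0,-0.002,0.018],"angular":[0,0,0],"fingers":1},
    {"dp":[0,-0.002,0.022],"angular":[0,0,0],"fingers":1},
    {"dp":[0,-0.002,0.022],"angular":[0,0,0],"fingers":1},
    {"dp":[0,-0.002,0.022],"angular":[0,0,0],"fingers":1},
    {"dp":[0,-0.002,0.022],"angular":[0,0,0],"fingers":1},
    {"dp":[0,-0.002,0.022],"angular":[0,0,0],"fingers":1},
  ],
)

```text
time: 50.3
tool_pos: [431.9, 166.5, 38.5]
tcp_rot: [-179.7, 0.1, 92.0]
ft_force: [-25.6, -8.3, 37.6]
finger_gap: 10.5
grip_force: 46.6
```

The force jumped to about 38 N, so the lid has met its stop. Release and retreat.

Request:
step_arm(
  targets=[
    {"dp":[0,0,-0.008],"angular":[0,0,0],"fingers":1},
    {"dp":[0,0,-0.01],"angular":[0,0,0],"fingers":0.7},
    {"dp":[0,0,-0.01],"angular":[0,0,0],"fingers":0.55},
    {"dp":[0,0,-0.01],"angular":[0,0,0],"fingers":0.55},
    {"dp":[0,0,-0.01],"angular":[0,0,0],"fingers":0.55},
    {"dp":[0,0,-0.1],"angular":[0,0,0],"fingers":0.55},
    {"dp":[0,0,-0.3],"angular":[0,0,0],"fingers":0.55},
    {"dp":[0,0,-0.6],"angular":[0,0,0],"fingers":0.55},
  ],
)

```text
time: 51.3
tool_pos: [432.4, 166.7, 155.9]
tcp_rot: [-179.8, 0.1, 92.0]
ft_force: [0.9, 0.8, 0.5]
finger_gap: 38.5
grip_force: 0.0
```

Request:
step_arm(
  targets=[
    {"dp":[0,0,-0.3],"angular":[0,0,0],"fingers":0.55},
    {"dp":[-0.25,-0.05,-0.4],"angular":[0,0,0],"fingers":0.55},
    {"dp":[-0.5,-0.1,-0.4],"angular":[0,0,0],"fingers":0.55},
    {"dp":[-0.75,-0.15,-0.4],"angular":[0,0,0],"fingers":0.55},
    {"dp":[-1,-0.2,-0.4],"angular":[0,0,0],"fingers":0.55},
    {"dp":[-1,-0.2,-0.4],"angular":[0,0,0],"fingers":0.55},
    {"dp":[-1,-0.2,-0.4],"angular":[0,0,0],"fingers":0.55},
    {"dp":[-1,-0.2,-0.4],"angular":[0,0,0],"fingers":0.55},
  ],
)

```text
time: 52.3
tool_pos: [401.3, -33.1, 236.6]
tcp_rot: [-180.0, -0.0, 92.1]
ft_force: [0.0, -0.2, 0.1]
finger_gap: 38.4
grip_force: 0.0
```

Request:
step_arm(
  targets=[
    {"dp":[-0.2,0,0],"angular":[0,0,0],"fingers":0.55},
    {"dp":[-0.4,0,0],"angular":[0,0,0],"fingers":0.55},
    {"dp":[-0.5,0,0],"angular":[0,0,0],"fingers":0.55},
    {"dp":[-0.5,0,0],"angular":[0,0,0],"fingers":0.55},
    {"dp":[-0.5,0,0],"angular":[0,0,0],"fingers":0.55},
    {"dp":[-0.5,0,0],"angular":[0,0,0],"fingers":0.55},
    {"dp":[-0.5,0,0],"angular":[0,0,0],"fingers":0.55},
    {"dp":[-0.5,0,0],"angular":[0,0,0],"fingers":0.55},
  ],
)

```text
time: 53.3
tool_pos: [404.6, -133.7, 236.8]
tcp_rot: [180.0, 0.0, 92.0]
ft_force: [0.7, -1.0, -0.4]
finger_gap: 38.8
grip_force: 0.0
```

Run:
```python
from plan import *
from fit import model
plan([])
s=snapshot('scene');t=snapshot('top')
cv2.imwrite('pics/c10.png',cv2.hconcat([cv2.resize(s[110:245,190:325],(400,400),interpolation=3),cv2.resize(t[130:265,185:320],(400,400),interpolation=3)]))
print({n:[(d['at'],d['conf']) for d in pinpoint(n,'lid_handle')] for n in('scene','top')})
for q in(0,.05,.1):
    W,L=model([583,171.7,.037,q]); print(q,proj('scene',L(-152,0,36)),proj('top',L(-152,0,36)),'rim',proj('scene',L(-108,136,0)))
```

```text
now 53.3 [ 404.6 -133.7  236.8] [180.   0.  92.] gap 38.8 F [ 0.7 -1.  -0.4]
{'scene': [([287.7, 201.9], 0.55)], 'top': [([264.1, 225.0], 0.79)]}
0 (np.float64(288.1224987187065), np.float64(197.39389056496606)) (np.float64(262.07850348348944), np.float64(223.7538420228028)) rim (np.float64(227.81255891664557), np.float64(223.3933157827407))
0.05 (np.float64(287.5953919089441), np.float64(194.09607408766126)) (np.float64(262.2660623354391), np.float64(222.50601470026842)) rim (np.float64(227.66062157603994), np.float64(221.24897353077768))
0.1 (np.float64(286.9524948063154), np.float64(190.76818910165008)) (np.float64(262.45120704827275), np.float64(221.04551758198193)) rim (np.float64(227.4376449715358), np.float64(219.0489865689938))
```

View pics/c10.png

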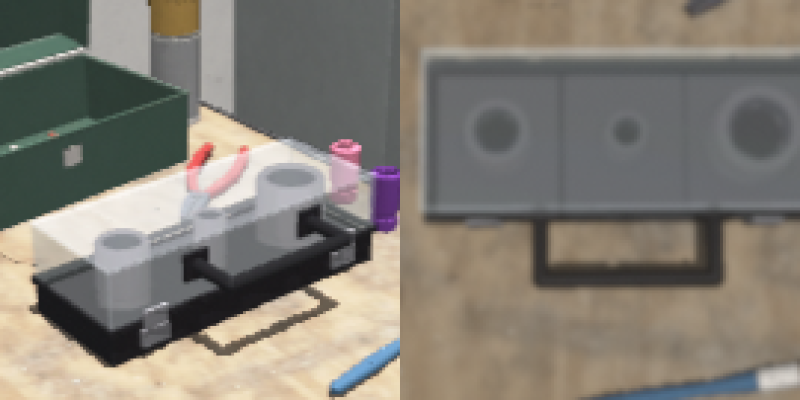

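The lid lies flush on the base, with the bar at scene (288,202) and top (264,225), matching 0 rad. All three sockets stand upright inside.

```bash
python3 -c "
from bench import hand_in
print(hand_in())"
```

```text
the job is handed in; nothing more can be done
None
```

The job is handed in: the large, medium and small sockets each stand upright in their own nests and the lid is closed, as the last pictures show. I never moved near the plywood offcut, though I didn't re-measure it at the end; hand-in returned no verdict.

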